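# Pack the flasks and close up the carrier

### The job

Lay the long and the short culture flask flat in the carrier box, each down in the cradle of its own length, setting them down rather than dropping them. When both are in, close the lid fully, and only then swing the side clamp all the way down over it. Leave everything else on the bench where it is.

Things in the scene. Friction and masses are not known exactly. Their poses are not given: they have to be found in the camera images.
- flask_long: long flask, lying flat: white plastic, flat-sided body 105 long x 40 wide x 34 high, then neck and orange screw cap (diameter 30, last 24 of the length); 140 long overall. Starts loose on the bench, to the right of the box, nearer or farther than the other flask. Origin: centre of the underside (half of the 140); x along its length, the cap at the -x end, z up. About 0.16 kg.
- flask_short: short flask, same section (40 wide x 34 high), cap and materials, but 105 long overall, body 70 long. Origin: centre of the underside (half of the 105); x along its length, cap at the -x end. About 0.12 kg.
- carrier: grey open-topped carrier box, fixed to the bench, 230 (x) x 240 (y) x 50 high, walls 5, inner floor 5 up. Origin: centre of the underside; its -x side is the open front (to the robot's right), the lid hinge is on its +x side (left), the clamp on its +y side (facing the robot). In it, two aluminium cradles side by side (carrier y = +50 and -50, either way round).
- cradle_long_bay (a point): centre of the long cradle's bay floor, 9 above the bench, at carrier x = 0, axes as the carrier's. Bay 152 long (x) between end blocks 22 high; four corner guides, 14 high and 10 long, leave 50 of width; between them the sides are open and flat for the fingers (60 free from the bay's middle line). With 6 of play at each end, the last 25 go straight down. Takes the long flask.
- cradle_short_bay (a point): the same for the short cradle: bay 117 long, at the front of the box (bay centre at carrier x = -17.5), its rear end block is longer. Takes the short flask; the long one does not fit down into it and would keep the lid open.
- lid (a joint): lid angle: 0 closed, 1.0 rad its widest (a stop); starts 0.85 to 1.0, leaning over the box, so the cradles must be reached from the box's front (the robot's right) beneath it with the tool slanted. A stiff hinge: it stays where it is left, and about 3 N pressed on the upper face near the free edge moves it.
- lid_hinge (a point): middle of the lid's hinge line: carrier +x top edge, 50 above the bench, axes as the carrier's; the hinge line runs along y. The lid is a clear plate in a grey frame, 230 from hinge to free edge, 240 wide, 9 thick (its upper face is 59 above the bench when closed).
- lid_edge (a point): middle of the free edge of the lid, on its upper (outer) face.
- clamp (a joint): clamp angle: 0 pressed flat over the lid, pi/2 upright, starts 1.6 to 1.75 (leaning outwards, away from the box; stop at 1.8). It stays where it is left; about 2 N on its bar moves it.
- clamp_pivot (a point): axis of the clamp arm, on the bracket at the +y side of the box: carrier x = 50, y = 135, 68 above the bench; the axis runs along carrier x. The steel arm is 100 long, 18 wide and 8 thick; at 0 it points to carrier -y, lying over the lid, and it opens upwards and outwards to +y.
- clamp_bar (a point): centre of the black cross bar (50 long along carrier x, diameter 12) at the end of the clamp arm, 95 from the pivot: push here.
- tip_box: bystander, not to be moved: tip box, blue with a white top, 80 x 120 x 55 high. Origin: centre of the underside.
- jar: bystander, not to be moved: amber jar with black cap, diameter 60, 75 high. Origin: centre of the underside.
- beaker: bystander, not to be moved: clear beaker, diameter 68, 85 high. Origin: centre of the underside.
- media_bottle: bystander, not to be moved: glass bottle with blue cap, diameter 64, 140 high. Origin: centre of the underside.
- forceps: bystander, not to be moved: steel forceps lying flat, 130 long, 10 to 14 wide, 6 high. Origin: centre of the underside.
- timer: bystander, not to be moved: white square timer, 70 x 70 x 22 high. Origin: centre of the underside.
Not all that is in view belongs to the job. What is shaped like the flask_long but purple is not meant. Leave any purple look-alike of the flask_short alone.

How it is judged:
On the way, in this order (a step that is already met when the one before it is completed fails the run):
1. both flasks lie released in their own cradles, the lid still open (x of flask_long in the frame of cradle_long_bay between -0.01 and 0.01 m and y of flask_long in the frame of cradle_long_bay between -0.01 and 0.01 m and z of flask_long in the frame of cradle_long_bay between -0.005 and 0.005 m and angle between the x axis of flask_long and the x axis of cradle_long_bay, either way round below 0.2 rad and linear speed of each of flask_long, flask_short below 0.03 m/s and contact force between the fingers and flask_long below 0.1 N and x of flask_short in the frame of cradle_short_bay between -0.01 and 0.01 m and y of flask_short in the frame of cradle_short_bay between -0.01 and 0.01 m and z of flask_short in the frame of cradle_short_bay between -0.005 and 0.005 m and angle between the x axis of flask_short and the x axis of cradle_short_bay, either way round below 0.2 rad and contact force between the fingers and flask_short below 0.1 N and value of joint lid above 0.3 rad), for 0.2 s.
2. the lid is fully closed, the clamp not yet down (value of joint lid below 0.035 rad and value of joint clamp above 0.3 rad), for 0.1 s.
3. the clamp is down over the closed lid (value of joint lid below 0.035 rad and value of joint clamp below 0.1 rad), for 0.2 s.
At the end, for the whole second after the job is handed in: Each flask lies flat and at rest in the cradle of its own length (within 10 mm of the bay's centre along and across, within 5 mm of its floor, along it within 0.2 rad, either end first); lid within 0.035 rad of closed; clamp within 0.10 rad of fully down (all of step 3 and x of flask_long in the frame of cradle_long_bay between -0.01 and 0.01 m and y of flask_long in the frame of cradle_long_bay between -0.01 and 0.01 m and z of flask_long in the frame of cradle_long_bay between -0.005 and 0.005 m and angle between the x axis of flask_long and the x axis of cradle_long_bay, either way round below 0.2 rad and linear speed of each of flask_long, flask_short below 0.03 m/s and contact force between the fingers and flask_long below 0.1 N and x of flask_short in the frame of cradle_short_bay between -0.01 and 0.01 m and y of flask_short in the frame of cradle_short_bay between -0.01 and 0.01 m and z of flask_short in the frame of cradle_short_bay between -0.005 and 0.005 m and angle between the x axis of flask_short and the x axis of cradle_short_bay, either way round below 0.2 rad and contact force between the fingers and flask_short below 0.1 N); the robot touches nothing.
It fails at once if the long flask is dropped or thrown (moves faster than 0.8 m/s without the fingers on it) (linear speed of flask_long above 0.8 m/s and contact force between the fingers and flask_long below 0.05 N).
It fails at once if the short flask is dropped or thrown (moves faster than 0.8 m/s without the fingers on it) (linear speed of flask_short above 0.8 m/s and contact force between the fingers and flask_short below 0.05 N).
It fails at once if a bystander is moved by more than 30 mm (distance of any of tip_box, jar, beaker, media_bottle, forceps, timer from where it was at the start of the episode above 0.03 m).
It also fails if it takes over 72 s, if anything falls off the work surface, if the arm or the gripper's body presses on something with over 40 N, if the wrist force passes 120 N, or if a joint passes its speed limit or range.

### The arm

A 6-joint arm with a two-finger parallel gripper is mounted at the origin on the work surface. World frame = base frame: x ahead of the robot, y to its left, z up, the work surface at z = 0. Lengths are in m, angles in rad, forces in N, time in s.
With the tool pointing down it reaches from about 0.375 to 0.925 m from the base axis. Payload 5.7 kg.
Tool frame: the origin (TCP) lies midway between the tips of the shut fingers; the grasp point (between the pads) lies 19 mm behind it; z points along the fingers, y is the line along which they close (so a half turn about z gives the same grasp; the last joint's range is limited). The gripper opens to 88 mm and grips with 3 to 60 N. Pads are 20 mm wide; open, the fingers measure 115 mm over their backs; the gripper's body (75 mm by 178 mm) begins 61 mm behind the grasp point.
Start: joints at [0.995, 0.359, 1.51, -0, 1.272, -0.115], TCP at [0.267, 0.537, 0.223] pointing down, gripper open.
Joint ranges: [-2.97, 2.97], [-1.01, 2.36], [0.21, 2.38], [-0.96, 4.11], [0.2, 2.71], [-2.98, 2.98]. Speed limits (rad/s): [2.39, 2.39, 3.14, 3.14, 3.14, 3.14].

### API

Orientations are given as a 3x3 rotation matrix whose columns are the frame's x, y, z axes.
In Python, from cell import arm, viewer, boxes_of, regions_of gives the robot as it stands.
- The arm moves only by the shell command python3 -m pendant 'ROWS' [FORCE]. ROWS is JSON, a list of rows, each a list of 7 numbers: the turn, a rotation vector about the tool's x, y, z in rad, then the shift along the tool's x, y, z in cm, then the finger opening in cm, from 0 to 8.78. A call has exactly 10 rows; each row is the pose to reach, as a shift and turn from the pose commanded when the call began, along the tool's axes at that moment; what a row does not reach only later rows make up. A row lasts 1/12 s, in which the tool goes at most 41.7 mm and 7.16 degrees, less where a joint would pass 70% of its speed; a pose out of reach is approached as far as the arm can. A call with a gripper value outside its range is refused whole. The fingers move at their own pace and stop on an object; FORCE is the grip in N (left out, the last holds). Time passes only in rows, so rows that repeat a pose let the fingers close, or fill a call up. It gives the time, the measured TCP pose, the force, the opening and the grip force at its end, in the units of the state.
- arm.read_state(): the state, without advancing time (a new reading comes with each control period).
- viewer.read_camera(name): name is "scene" or "side" or "wrist"; returns the picture (384x512x3 uint8, red, green, blue); there is no depth.
- viewer.camera_params(name): a dict with "fx", "fy", "cx", "cy" (pixels), "rvec" (rotation vector, rad) and "tvec" (3), from world to camera coordinates, as OpenCV has them. Camera axes: x right, y down, z forward; pixel columns grow to the right and rows downward; lengths in m; the calibration is good to about 2 mm. A picture is of the moment at which its call begins: read the wrist's pose just before it. camera_params takes no time and is no camera call; for the wrist camera it gives the pose at the moment of the call.
- arm.sign_off(): hands the job in; it is judged then, once.
Trained networks look in the newest picture that a camera, given by its name, has taken for a name from the list of things; names that differ only in an ending like _2 or _b are one class to them, and where a whole thing is asked for, a point or a joint stands for the part that bears it (a point fixed in the world has none). Each returns a list of dicts, best first, with "p" (0 to 1); they miss things now and then, are a little off and sometimes report something else, mostly with a low value. They report only what shows in the picture. A call takes as long as a camera call. They do not tell look-alikes from the thing itself.
- boxes_of(camera, target): "centre" ([column, row] as shares, 0 to 1, of the picture: columns of its width, rows of its height, amid what is visible of it).
- regions_of(camera, target): "region" (384x512 bool, what is visible of it) and "centre" ([column, row] as shares, 0 to 1, of the picture: columns of its width, rows of its height, amid what is visible of it).
The state is a dict: "t": time; "qpos": joint angles; "qd": joint speeds; "joint_efforts": joint torques, N m; "eef_pos": TCP position; "eef_rot": TCP orientation; "wrist_force": force on the tool from outside, world axes, zero at the start; "ft_torque": the same for the moment, N m; "finger_gap": finger opening in m; "finger_force": force on a finger pad.
Only numpy, scipy, OpenCV 4.12 (cv2) and the standard library are available. Lean on these libraries where they do the work, as an engineer would, in place of code of your own. Each camera call takes 0.05 s, during which the arm holds its last target. There are 200 camera calls.

## Working session

There is one attempt and no reset: what is moved stays moved. The work goes in short steps, Python scripts to look and compute and a shell command to move; the robot and the scene stay as the last step left them, time stands still between calls to the robot, and variables do not carry over. Pictures are saved under pics/ and viewed, at most 10 in all, crops included, and the job is handed in when it is done.

```bash
ls; mkdir -p pics; cat > h.py <<'E'
import numpy as np,cv2
from cell import arm,viewer,boxes_of,regions_of
def cam(n):
    p=viewer.camera_params(n);R=cv2.Rodrigues(np.array(p['rvec'],float))[0];t=np.array(p['tvec'],float)
    K=np.array([[p['fx'],0,p['cx']],[0,p['fy'],p['cy']],[0,0,1]]);return K,R,t
def ray(n,uv,z):
    K,R,t=cam(n);uv=np.atleast_2d(uv).astype(float);d=np.c_[uv,np.ones(len(uv))]@np.linalg.inv(K).T@R;c=-R.T@t
    return c+d*((z-c[2])/d[:,2])[:,None]
def proj(n,X):
    K,R,t=cam(n);x=(np.atleast_2d(X)@R.T+t)@K.T;return x[:,:2]/x[:,2:]
def snap(n,f=None):
    im=viewer.read_camera(n)
    if f:cv2.imwrite('pics/'+f,cv2.cvtColor(np.ascontiguousarray(im),cv2.COLOR_RGB2BGR))
    return im
def st():
    s=arm.read_state();print('t',round(s['t'],2),'pos',np.round(s['eef_pos'],4),'gap',round(s['finger_gap'],4),'ff',s['finger_force'],'wf',np.round(s['wrist_force'],1));print(np.round(s['eef_rot'],3).tolist(),np.round(s['qpos'],2));return s
E
python3 - <<'E'
from h import *
a=snap('scene');b=snap('side')
st()
for n in('scene','side'):
    K,R,t=cam(n);print(n,K[0,0],-R.T@t,R[2])
cv2.imwrite('pics/a.png',cv2.resize(cv2.cvtColor(a,cv2.COLOR_RGB2BGR),(800,600)))
cv2.imwrite('pics/b.png',cv2.resize(cv2.cvtColor(b,cv2.COLOR_RGB2BGR),(800,600)))
for n in('scene','side'):
  for k in['flask_long','flask_short','carrier','clamp_bar','lid_edge','cradle_long_bay','cradle_short_bay','tip_box','jar','beaker','media_bottle','forceps','timer']:
    r=boxes_of(n,k)
    print(n,k,[(round(x['p'],2),(np.array(x['centre'])*[512,384]).round(1).tolist(), ray(n,np.array(x['centre'])*[512,384],0.02)[0].round(3).tolist()) for x in r[:3]])
E
```

```text
pics
t 0.1 pos [0.2665 0.5369 0.2219] gap 0.088 ff 0.0 wf [ 0.4 -0.1  0.3]
[[-0.896, 0.445, -0.001], [0.445, 0.896, -0.001], [0.0, -0.002, -1.0]] [ 0.99  0.36  1.51 -0.    1.27 -0.12]
scene 494.9875508176126 [ 1.24050235 -1.10513175  0.88822476] [-0.4526042   0.71937277 -0.52692718]
side 458.70443092846494 [-0.02260692 -0.85925119  0.92542798] [ 0.42198363  0.63832666 -0.64379259]
scene flask_long [(0.87, [249.0, 289.8], [0.764, -0.357, 0.02]), (0.69, [247.0, 241.3], [0.659, -0.202, 0.02]), (0.58, [99.2, 256.6], [0.36, -0.465, 0.02])]
scene flask_short [(0.75, [196.9, 223.8], [0.492, -0.212, 0.02]), (0.75, [181.0, 201.0], [0.378, -0.144, 0.02])]
scene carrier [(0.87, [292.7, 161.8], [0.557, 0.257, 0.02])]
scene clamp_bar [(0.56, [266.9, 136.3], [0.378, 0.38, 0.02]), (0.35, [284.4, 175.2], [0.576, 0.162, 0.02])]
scene lid_edge [(0.91, [302.7, 138.3], [0.503, 0.439, 0.02])]
scene cradle_long_bay [(0.57, [301.7, 183.6], [0.649, 0.146, 0.02])]
scene cradle_short_bay [(0.68, [285.2, 176.8], [0.583, 0.155, 0.02])]
scene tip_box [(0.81, [346.2, 147.4], [0.674, 0.458, 0.02])]
scene jar [(0.5
[... 674 characters left out ...]
02])]
side lid_edge [(0.74, [242.9, 128.5], [0.735, 0.374, 0.02]), (0.38, [203.4, 145.8], [0.559, 0.349, 0.02])]
side cradle_long_bay []
side cradle_short_bay [(0.6, [227.6, 176.0], [0.545, 0.157, 0.02])]
side tip_box [(0.7, [243.6, 151.5], [0.66, 0.247, 0.02]), (0.47, [217.6, 119.5], [0.687, 0.478, 0.02])]
side jar [(0.83, [361.0, 295.6], [0.584, -0.422, 0.02])]
side beaker [(0.88, [152.3, 150.6], [0.396, 0.414, 0.02])]
side media_bottle [(0.87, [170.7, 124.6], [0.52, 0.535, 0.02])]
side forceps [(0.43, [202.3, 238.8], [0.345, -0.049, 0.02]), (0.42, [201.1, 143.9], [0.557, 0.364, 0.02])]
side timer [(0.94, [253.4, 303.0], [0.349, -0.302, 0.02]), (0.69, [240.9, 146.7], [0.667, 0.277, 0.02])]
```

View pics/a.png

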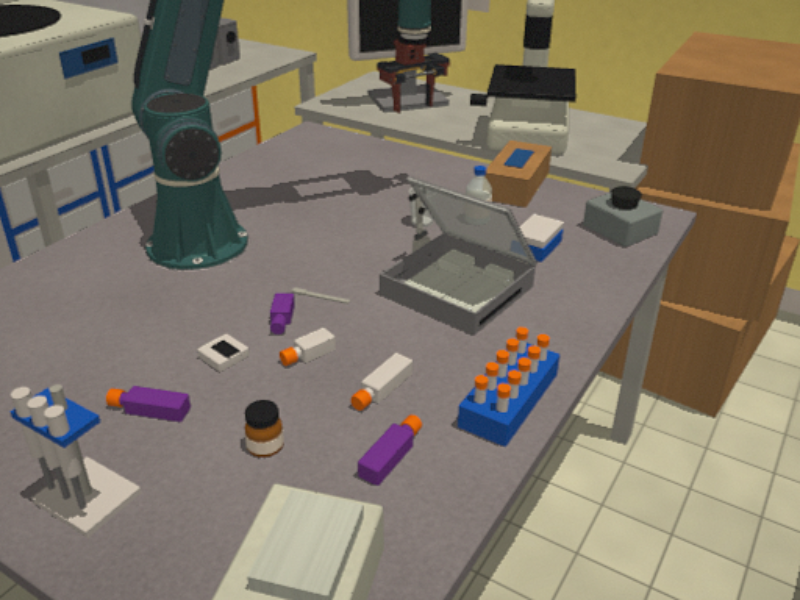

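View pics/b.png

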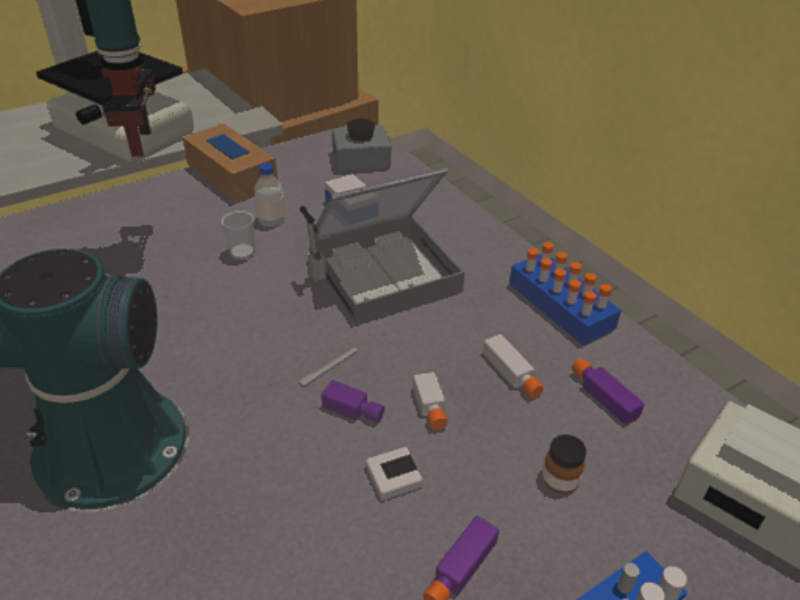

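The two white flasks lie at about (394,378) long and (307,347) short in the scene view. The look-alikes are purple. The box is at (455,280) with its lid leaning over it and the clamp at its left edge.

```bash
cat > fit.py <<'E'
from h import *
from scipy.optimize import minimize
def parts(L):
    h=L/2;b=L-35
    box=[(x,y,z) for x in(h-b,h) for y in(-.02,.02) for z in(0,.034)] if 0 else None
def flask_parts(L):
    h=L/2;B=L-.035;x0=h-B
    box=np.array([(x,y,z) for x in(x0,h) for y in(-.02,.02) for z in(0,.034)])
    a=np.linspace(0,2*np.pi,16)
    cyl=lambda xa,xb,r:np.array([(x,r*np.cos(t),.017+r*np.sin(t)) for x in(xa,xb) for t in a])
    return [box,cyl(-h,-h+.024,.015),cyl(-h+.02,x0,.012)]
def mask(n,P,pose):
    m=np.zeros((384,512),np.uint8);x,y,th=pose;c,s=np.cos(th),np.sin(th)
    for q in P:
        w=np.c_[x+c*q[:,0]-s*q[:,1],y+s*q[:,0]+c*q[:,1],q[:,2]]
        cv2.fillConvexPoly(m,cv2.convexHull((proj(n,w)*16).round().astype(np.int32)),1,shift=4)
    return m
def fit(P,obs,init):
    def cost(p):
        return sum(1-((m:=mask(n,P,p)>0)&r).sum()/(m|r).sum() for n,r in obs)
    best=None
    for th in init[2]:
        o=minimize(cost,[init[0],init[1],th],method='Nelder-Mead',options=dict(initial_simplex=np.array([init[0],init[1],th])+np.array([[0,0,0],[.012,0,0],[0,.012,0],[0,0,.3]]),xatol=1e-4))
        if best is None or o.fun<best.fun:best=o
    return best
E
python3 - <<'E'
from fit import *
a=snap('scene');b=snap('side');im=dict(scene=a,side=b)
for k,L,c in(('flask_long',.14,(.655,-.205)),('flask_short',.105,(.49,-.208))):
    obs=[]
    for n in('scene','side'):
        t=proj(n,[*c,.017])[0]
        r=min(regions_of(n,k),key=lambda q:np.linalg.norm(np.array(q['centre'])*[512,384]-t))
        obs.append((n,r['region'].astype(bool)))
    o=fit(flask_parts(L),obs,(*c,np.arange(0,6.2,.7)))
    print(k,o.x.round(4),o.fun, [r.sum() for _,r in obs])
c=[cv2.resize(cv2.cvtColor(im[n],cv2.COLOR_RGB2BGR)[y:y+116,x:x+128],(640,580),interpolation=cv2.INTER_CUBIC)[:, :] for n,x,y in(('scene',230,102),('side',182,100))]
cv2.imwrite('pics/c.png',cv2.resize(c[0],(640,580)));cv2.imwrite('pics/d.png',c[1])
E
```

```text
Traceback (most recent call last):
  File "fit.py", line 23, in fit
    o=minimize(cost,[init[0],init[1],th],method='Nelder-Mead',options=dict(initial_simplex=np.array([init[0],init[1],th])+np.array([[0,0,0],[.012,0,0],[0,.012,0],[0,0,.3]]),xatol=1e-4))
  File "fit.py", line 20, in cost
    return sum(1-((m:=mask(n,P,p)>0)&r).sum()/(m|r).sum() for n,r in obs)
  File "fit.py", line 20, in <genexpr>
    return sum(1-((m:=mask(n,P,p)>0)&r).sum()/(m|r).sum() for n,r in obs)
                      ~~~~^^^^^^^
  File "fit.py", line 16, in mask
    cv2.fillConvexPoly(m,cv2.convexHull((proj(n,w)*16).round().astype(np.int32)),1,shift=4)
                                         ~~~~^^^^^
  File "h.py", line 10, in proj
    K,R,t=cam(n);x=(np.atleast_2d(X)@R.T+t)@K.T;return x[:,:2]/x[:,2:]
          ~~~^^^
  File "h.py", line 4, in cam
    p=viewer.camera_params(n);R=cv2.Rodrigues(np.array(p['rvec'],float))[0];t=np.array(p['tvec'],float)
ValueError: time passes only in moves, steps and waits
```

```bash
sed -i 's/^def cam/import functools\n@functools.lru_cache\ndef cam/' h.py
cat > m.py <<'E'
from fit import *
a=snap('scene');b=snap('side');im=dict(scene=a,side=b)
c=[cv2.resize(cv2.cvtColor(im[n],cv2.COLOR_RGB2BGR)[y:y+116,x:x+128],(640,580),interpolation=cv2.INTER_CUBIC)[:, :] for n,x,y in(('scene',230,102),('side',182,100))]
cv2.imwrite('pics/c.png',cv2.resize(c[0],(640,580)));cv2.imwrite('pics/d.png',c[1])
for k,L,c in(('flask_long',.14,(.655,-.205)),('flask_short',.105,(.49,-.208))):
    obs=[]
    for n in('scene','side'):
        t=proj(n,[*c,.017])[0]
        r=min(regions_of(n,k),key=lambda q:np.linalg.norm(np.array(q['centre'])*[512,384]-t))
        obs.append((n,r['region'].astype(bool)))
    o=fit(flask_parts(L),obs,(*c,np.arange(0,6.2,.7)))
    print(k,o.x.round(4),o.fun, [r.sum() for _,r in obs])
E
python3 m.py; python3 -c "
from h import *;st()"
```

```text
flask_long [ 0.6536 -0.217   1.5199] 0.28904765589401016 [np.int64(688), np.int64(746)]
flask_short [ 0.4811 -0.2031  1.2581] 0.3376265466816648 [np.int64(485), np.int64(534)]
t 1.9 pos [0.2668 0.5374 0.2226] gap 0.0876 ff 0.0 wf [0.8 0.2 0.6]
[[-0.896, 0.445, -0.0], [0.445, 0.896, -0.0], [0.0, -0.0, -1.0]] [ 0.99  0.36  1.51  0.    1.27 -0.12]
```

View pics/c.png

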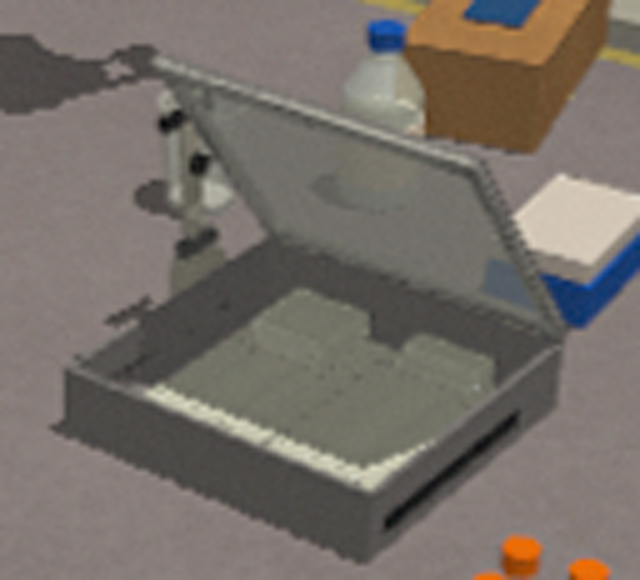

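View pics/d.png

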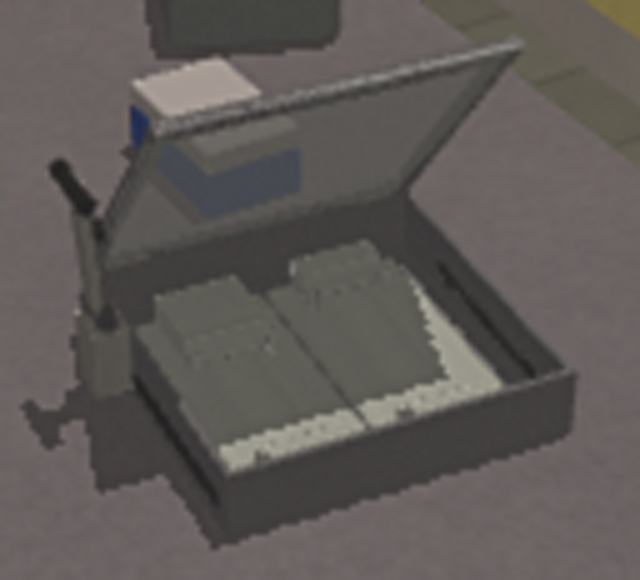

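```bash
cat > box.py <<'E'
from h import *
from scipy.optimize import least_squares
C={'scene':[((-115,120),(70,368)),((-115,-120),(365,490)),((115,-120),(562,345))],'side':[((-115,-120),(573,375)),((-115,120),(220,470)),((115,-120),(408,192)),((115,120),(100,265))]}
off={'scene':(230,102),'side':(182,100)}
def f(p,full=False):
    r=[]
    for n,l in C.items():
        for (x,y),uv in l:
            c,s=np.cos(p[2]),np.sin(p[2]);x,y=x/1e3,y/1e3
            X=[p[0]+c*x-s*y,p[1]+s*x+c*y,.05];r.append(proj(n,X)[0]-(np.array(uv)/5+off[n]))
    return np.ravel(r)
o=least_squares(f,[.58,.25,1.57],loss='soft_l1');print(o.x.round(4),f(o.x).reshape(-1,2).round(1).tolist())
for p in[(.115,.12,.05),(.05,.135,.068),(-.115,0,.05),(0,-.05,.009),(-.0175,.05,.009)]:
    c,s=np.cos(o.x[2]),np.sin(o.x[2]);print(p,(o.x[0]+c*p[0]-s*p[1]).round(3),(o.x[1]+s*p[0]+c*p[1]).round(3))
s=st()
from scipy.spatial.transform import Rotation as Ro
E
python3 box.py
cat > go.py <<'E'
from h import *
from scipy.spatial.transform import Rotation as Ro
import sys
# target TCP x y z, yaw of tool x axis horizontal heading (deg), tilt(deg) about tool y so tool z leans toward heading -> prints rotvec & cm
def Rt(yaw,tilt):
    # heading h = direction the fingers lean toward; tool y = closing axis
    h=np.array([np.cos(yaw),np.sin(yaw),0]);d=np.array([0,0,-1.])
    z=h*np.sin(tilt)+d*np.cos(tilt)
    y=np.array([-np.sin(yaw),np.cos(yaw),0])
    x=np.cross(y,z);return np.c_[x,y,z]
def delta(p,R,s=None):
    s=s or arm.read_state();R0=np.array(s['eef_rot']);p0=np.array(s['eef_pos'])
    rv=Ro.from_matrix(R0.T@R).as_rotvec();R2=R.copy();R2[:,:2]*=-1;rv2=Ro.from_matrix(R0.T@R2).as_rotvec()
    print('turn',rv.round(3),'alt',rv2.round(3),'shift cm',(R0.T@(np.array(p)-p0)*100).round(2),'nrow',round(np.linalg.norm(np.array(p)-p0)/.0417,1),round(np.linalg.norm(rv)/.125,1))
E
python3 - <<'E'
from go import *
delta([.45,.15,.38],Rt(np.pi/2,0))
delta([.55,-.24,.30],Rt(np.pi/2,np.radians(20)))
E
```

```text
[0.613  0.1485 1.4376] [[-1.8, -1.4], [-0.2, 0.7], [0.1, -0.4], [0.7, -1.0], [0.2, 0.0], [1.4, -1.4], [-2.3, -0.1]]
(0.115, 0.12, 0.05) 0.509 0.278
(0.05, 0.135, 0.068) 0.486 0.216
(-0.115, 0, 0.05) 0.598 0.035
(0, -0.05, 0.009) 0.663 0.142
(-0.0175, 0.05, 0.009) 0.561 0.138
t 1.9 pos [0.2668 0.5374 0.2226] gap 0.0876 ff 0.0 wf [0.8 0.2 0.6]
[[-0.896, 0.445, -0.0], [0.445, 0.896, -0.0], [0.0, -0.0, -1.0]] [ 0.99  0.36  1.51  0.    1.27 -0.12]
turn [-0.    -0.    -2.032] alt [-0.    0.    1.11] shift cm [-33.64 -26.55 -15.73] nrow 10.9 16.3
turn [-0.354 -0.22  -2.008] alt [-0.194  0.312  1.098] shift cm [-59.93 -57.04  -7.73] nrow 19.9 16.4
```

```bash
python3 -m pendant '[[0,0,0.11,-2,-1,-7,8.78],[0,0,0.22,-5,-3,-12,8.78],[0,0,0.33,-9,-6,-15,8.78],[0,0,0.44,-12,-9,-16,8.78],[0,0,0.55,-15,-12,-16,8.78],[0,0,0.66,-19,-15,-16,8.78],[0,0,0.77,-23,-18,-16,8.78],[0,0,0.88,-27,-21,-16,8.78],[0,0,0.99,-30,-24,-16,8.78],[0,0,1.11,-34,-26.5,-16,8.78]]' 20
python3 - <<'E'
from go import *
delta([.55,-.26,.28],Rt(np.pi/2,np.radians(30)))
E
```

```text
t: 2.73
eef_pos: [0.4151, 0.2247, 0.3811]
eef_rot: [[0.005, 1.0, 0.001], [1.0, -0.005, 0.0], [0.0, 0.001, -1.0]]
wrist_force: [-0.2, 0.2, 0.2]
finger_gap: 0.0879
finger_force: 0.0
turn [ 8.11e-01 -3.00e-03  3.03e+00] alt [ 0.002  0.523 -0.005] shift cm [-48.4   13.72  10.1 ] nrow 12.3 25.1
```

```bash
python3 -m pendant '[[0,0.05,0,-4,1,0,8.78],[0,0.1,0,-8,2,0,8.78],[0,0.15,0,-12,3.5,1,8.78],[0,0.2,0,-16,5,2,8.78],[0,0.25,0,-20,6.5,3,8.78],[0,0.3,0,-24,8,4,8.78],[0,0.35,0,-28,10,5,8.78],[0,0.4,0,-32,11,7,8.78],[0,0.45,0,-36,12,8,8.78],[0,0.52,0,-40,13.5,9,8.78]]'
python3 - <<'E'
from go import *
a=snap('wrist','e.png');st();K,R,t=cam('wrist');print(K[0,0],-R.T@t,R[2])
delta([.55,-.26,.28],Rt(np.pi/2,np.radians(30)))
E
```

```text
t: 3.57
eef_pos: [0.5438, -0.1574, 0.2951]
eef_rot: [[-0.001, 1.0, 0.001], [0.867, -0.0, 0.499], [0.499, 0.001, -0.867]]
wrist_force: [0.8, 1.0, -0.1]
finger_gap: 0.0878
finger_force: 0.0
t 3.62 pos [ 0.5459 -0.1667  0.2869] gap 0.0875 ff 0.0 wf [ 3.6 -7.9 -7.4]
[[0.009, 1.0, -0.001], [0.865, -0.008, 0.502], [0.502, -0.005, -0.865]] [-0.69  0.43  1.37  0.4   1.69 -0.7 ]
275.4061389901878 [ 0.54797501 -0.19060405  0.46095596] [-0.00165982  0.27711532 -0.96083523]
turn [-4.000e-03  1.000e-03  3.132e+00] alt [-0.001 -0.002 -0.009] shift cm [-8.41  0.49 -4.09] nrow 2.2 25.1
```

View pics/e.png

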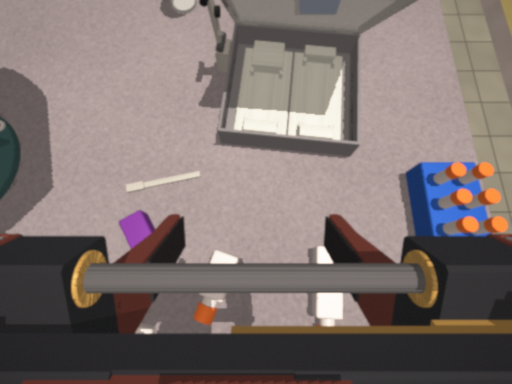

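The wrist view shows the box at (290,90), with the longer rear block at left (268,55). That makes the bay nearer the robot the short one. I'll back off to see the flasks clear of the gripper.

```bash
python3 -m pendant '[[0,0,0,-3,0,-2,6.5],[0,0,0,-6,0,-3.5,6.5],[0,0,0,-9,0,-5,6.5],[0,0,0,-12,0,-7,6.5],[0,0,0,-14.7,0,-8.5,6.5],[0,0,0,-14.7,0,-8.5,6.5],[0,0,0,-14.7,0,-8.5,6.5],[0,0,0,-14.7,0,-8.5,6.5],[0,0,0,-14.7,0,-8.5,6.5],[0,0,0,-14.7,0,-8.5,6.5]]'
cat > w.py <<'E'
from fit import *
import sys
st()
a=snap('wrist')
K,R,t=cam('wrist')
for k,L,c in(('flask_long',.14,(.655,-.21)),('flask_short',.105,(.485,-.205))):
    obs=[]
    tt=proj('wrist',[*c,.017])[0]
    rs=regions_of('wrist',k)
    if not rs:print('none',k);continue
    r=min(rs,key=lambda q:np.linalg.norm(np.array(q['centre'])*[512,384]-tt))
    o=fit(flask_parts(L),[('wrist',r['region'].astype(bool))],(*c,(1.3,1.55)))
    print(k,o.x.round(4),o.fun,r['region'].sum(),tt,np.array(r['centre'])*[512,384])
    e=cv2.findContours(mask('wrist',flask_parts(L),o.x),0,1)[0]
    a=np.ascontiguousarray(a);cv2.drawContours(a,e,-1,(0,255,0),1)
b=cv2.cvtColor(a,cv2.COLOR_RGB2BGR)
cv2.imwrite('pics/f.png',cv2.resize(b[40:265,130:430],(800,600),interpolation=cv2.INTER_CUBIC))
E
python3 w.py
```

```text
t: 4.45
eef_pos: [0.544, -0.3239, 0.2963]
eef_rot: [[-0.001, 1.0, -0.001], [0.868, 0.002, 0.497], [0.497, -0.0, -0.868]]
wrist_force: [0.0, 0.1, 0.5]
finger_gap: 0.0649
finger_force: 0.0
t 4.45 pos [ 0.544  -0.3239  0.2963] gap 0.0649 ff 0.0 wf [0.  0.1 0.5]
[[-0.001, 1.0, -0.001], [0.868, 0.002, 0.497], [0.497, -0.0, -0.868]] [-0.85  0.56  1.11  0.35  1.86 -0.82]
flask_long [ 0.6588 -0.2106  1.5017] 0.2286501377410468 1688 [317.57155013 186.73150075] [319.5904 181.5936]
flask_short [ 0.4848 -0.2017  1.2377] 0.14640356460852955 1342 [218.85723867 183.85482504] [221.184  181.9008]
```

View pics/f.png

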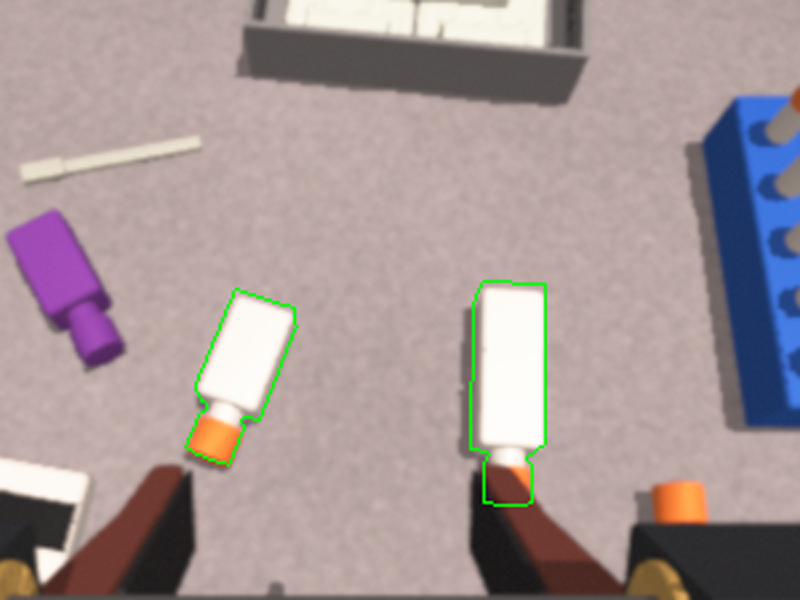

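Green contours sit well on both flasks: the short one at (245,370) and the long one at (512,380). The box's front top corners are at (245,26) and (587,58) in the crop.

```bash
python3 - <<'E'
from go import *
uv=np.array([[245,26],[587,58]])/ (800/300)+[130,40]
P=ray('wrist',uv,.05);print(P.round(4),np.linalg.norm(P[0]-P[1]))
d=P[0]-P[1];yaw=np.arctan2(d[1],d[0])-np.pi/2;ux=np.array([np.cos(yaw),np.sin(yaw)]);c=P[:,:2].mean(0)+.115*ux;print('yaw',yaw,'c',c)
B=np.array([[242,72],[566,103]])/(800/300)+[130,40];print(ray('wrist',B,0).round(4))
# short grasp
yaw=1.238;th=np.radians(38)
R=Rt(yaw,th);g=np.array([.4848,-.2017,.025])+.008*np.array([np.cos(yaw),np.sin(yaw),0])
for h in(.12,0):delta(g+R[:,2]*.019+[0,0,h],R)
E
```

```text
[[0.4859 0.0449 0.05  ]
 [0.7215 0.0185 0.05  ]] 0.23708538372446994
yaw 1.4595169937405363 c [0.61648114 0.14599775]
[[ 0.4779  0.0488 -0.    ]
 [ 0.7228  0.0214  0.    ]]
turn [-0.204 -0.268 -2.845] alt [-0.186  0.142  0.277] shift cm [ 4.01 -5.27 21.46] nrow 5.4 22.9
turn [-0.204 -0.268 -2.845] alt [-0.186  0.142  0.277] shift cm [-1.95 -5.27 31.87] nrow 7.8 22.9
```

```bash
python3 -m pendant '[[-0.03,0.02,0.05,0.7,-1,3.6,6.5],[-0.06,0.05,0.1,1.4,-2,7.2,6.5],[-0.09,0.07,0.14,2,-3,10.8,6.5],[-0.12,0.09,0.18,2.7,-4,14.4,6.5],[-0.15,0.12,0.23,3.4,-5,18,6.5],[-0.186,0.142,0.277,4,-5.3,21.4,6.5],[-0.186,0.142,0.277,4,-5.3,21.4,6.5],[-0.186,0.142,0.277,4,-5.3,21.4,6.5],[-0.186,0.142,0.277,4,-5.3,21.4,6.5],[-0.186,0.142,0.277,4,-5.3,21.4,6.5]]'
python3 - <<'E'
from go import *
yaw=1.238;th=np.radians(38)
R=Rt(yaw,th);g=np.array([.4848,-.2017,.026])+.008*np.array([np.cos(yaw),np.sin(yaw),0])
s=st();delta(g+R[:,2]*.019,R)
a=snap('wrist');r=regions_of('wrist','flask_short')
from fit import *
print([(q['p'],q['region'].sum(),(np.array(q['centre'])*[512,384]).round()) for q in r])
if r:
    o=fit(flask_parts(.105),[('wrist',r[0]['region'].astype(bool))],(.4848,-.2017,(1.2,1.3)));print(o.x,o.fun)
E
```

```text
t: 5.43
eef_pos: [0.4927, -0.1866, 0.1313]
eef_rot: [[0.256, 0.945, 0.203], [0.747, -0.327, 0.579], [0.614, 0.004, -0.79]]
wrist_force: [0.6, 0.0, -1.0]
finger_gap: 0.0649
finger_force: 0.0
t 5.43 pos [ 0.4927 -0.1866  0.1313] gap 0.0649 ff 0.0 wf [ 0.6  0.  -1. ]
[[0.256, 0.945, 0.203], [0.747, -0.327, 0.579], [0.614, 0.004, -0.79]] [-0.89  0.53  1.72  0.57  1.32 -0.83]
turn [-0.004  0.005 -3.139] alt [0.003 0.003 0.003] shift cm [-7.16 -0.3   9.67] nrow 2.9 25.1
[(0.8, np.int64(926), array([100., 226.])), (0.62, np.int64(2539), array([253., 260.]))]
[ 0.4848 -0.2017  1.2   ] 1.0
```

```bash
python3 -m pendant '[[0,0,0,-1.4,-0.1,1.9,6.5],[0,0,0,-2.8,-0.2,3.9,6.5],[0,0,0,-4.3,-0.3,5.8,6.5],[0,0,0,-5.7,-0.3,7.7,6.5],[0,0,0,-7.1,-0.3,9.6,6.5],[0,0,0,-7.1,-0.3,9.6,6.5],[0,0,0,-7.1,-0.3,9.6,3],[0,0,0,-7.1,-0.3,9.6,3],[0,0,0,-7.1,-0.3,9.6,3],[0,0,0,-7.1,-0.3,9.6,3]]' 20
python3 - <<'E'
from go import *
s=st()
a=snap('side','g.png')
for k in('scene','side'):
    snap(k);print([(q['p'],ray(k,np.array(q['centre'])*[512,384],.02)[0].round(3)) for q in boxes_of(k,'flask_short')])
yaw=1.455;R=Rt(yaw,np.radians(38))
c=np.array([.6145,.1468,0]);ux=np.array([np.cos(yaw),np.sin(yaw),0]);uy=np.array([-np.sin(yaw),np.cos(yaw),0])
b=c+(-.0175)*ux+.05*uy;print('bay',b)
g=b+.008*ux+[0,0,.009+.026]
p=g+R[:,2]*.019;print('place tcp',p)
delta([.50,-.15,.20],R);delta(p-.22*ux+[0,0,.12],R);delta(p+[0,0,.05],R)
E
```

```text
t: 6.37
eef_pos: [0.4898, -0.1813, 0.012]
eef_rot: [[0.257, 0.945, 0.203], [0.746, -0.327, 0.58], [0.615, 0.002, -0.789]]
wrist_force: [0.7, -0.5, 1.1]
finger_gap: 0.0419
finger_force: 0.6
t 6.37 pos [ 0.4898 -0.1813  0.012 ] gap 0.0419 ff 0.616663433611393 wf [ 0.7 -0.5  1.1]
[[0.257, 0.945, 0.203], [0.746, -0.327, 0.58], [0.615, 0.002, -0.789]] [-0.89  0.72  1.78  0.62  1.12 -0.97]
[(0.72, array([ 0.479, -0.251,  0.02 ]))]
[(0.89, array([ 0.365, -0.137,  0.02 ])), (0.74, array([ 0.348, -0.05 ,  0.02 ])), (0.66, array([ 0.466, -0.24 ,  0.02 ]))]
bay [0.56281294 0.13519408 0.        ]
place tcp [0.56508875 0.15475974 0.0200278 ]
turn [ 1.000e-03 -2.020e-01  2.964e+00] alt [ 0.136  0.001 -0.171] shift cm [ 14.16  -0.03 -12.8 ] nrow 4.6 23.8
turn [ 1.000e-03 -2.020e-01  2.964e+00] alt [ 0.136  0.001 -0.171] shift cm [17.91  0.88 -2.26] nrow 4.3 23.8
turn [ 1.000e-03 -2.020e-01  2.964e+00] alt [ 0.136  0.001 -0.171] shift cm [30.54 -3.89 16.47] nrow 8.4 23.8
```

```bash
python3 -m pendant '[[0,0,0,0,0,0,3],[0,0,0,0,0,0,3],[0,0,0,0.6,0,-0.8,3],[0,0,0,1.9,0,-2.4,3],[0,0,0,3.7,0,-4.7,3],[0.03,0,-0.04,6,0,-6,3],[0.06,0,-0.08,9,0.2,-5.5,3],[0.1,0,-0.13,12,0.5,-4.5,3],[0.136,0,-0.17,15,0.7,-3.3,3],[0.136,0,-0.17,17.9,0.9,-2.3,3]]' 25
python3 - <<'E'
from go import *
st()
E
python3 -m pendant '[[0,0,0,0,0,0,3],[0,0,0,0,0,0,3],[0,0,0,0,0,0,3],[0,0,0,0,0,0,3],[0,0,0,0,0,0,3],[0,0,0,0,0,0,3],[0,0,0,0,0,0,3],[0,0,0,0,0,0,3],[0,0,0,0,0,0,3],[0,0,0,0,0,0,3]]'
python3 - <<'E'
from go import *
st();b=snap('wrist')
cv2.imwrite('pics/h.png',cv2.resize(cv2.cvtColor(b,cv2.COLOR_RGB2BGR)[0:300,56:456],(800,600),interpolation=cv2.INTER_CUBIC))
E
```

```text
t: 7.45
eef_pos: [0.5403, -0.0626, 0.1402]
eef_rot: [[0.09, 0.994, 0.068], [0.784, -0.113, 0.611], [0.615, -0.001, -0.789]]
wrist_force: [1.1, -0.4, -0.5]
finger_gap: 0.0396
finger_force: 25.0
t 7.45 pos [ 0.5403 -0.0626  0.1402] gap 0.0396 ff 24.99624878168106 wf [ 1.1 -0.4 -0.5]
[[0.09, 0.994, 0.068], [0.784, -0.113, 0.611], [0.615, -0.001, -0.789]] [-0.64  0.53  1.68  0.58  1.34 -0.78]
t: 8.28
eef_pos: [0.5391, -0.0637, 0.139]
eef_rot: [[0.093, 0.993, 0.069], [0.782, -0.116, 0.612], [0.616, -0.003, -0.788]]
wrist_force: [0.5, 0.2, -1.0]
finger_gap: 0.0397
finger_force: 25.0
t 8.28 pos [ 0.5391 -0.0637  0.139 ] gap 0.0397 ff 24.997116029262543 wf [ 0.5  0.2 -1. ]
[[0.093, 0.993, 0.069], [0.782, -0.116, 0.612], [0.616, -0.003, -0.788]] [-0.64  0.54  1.69  0.58  1.34 -0.78]
```

View pics/h.png

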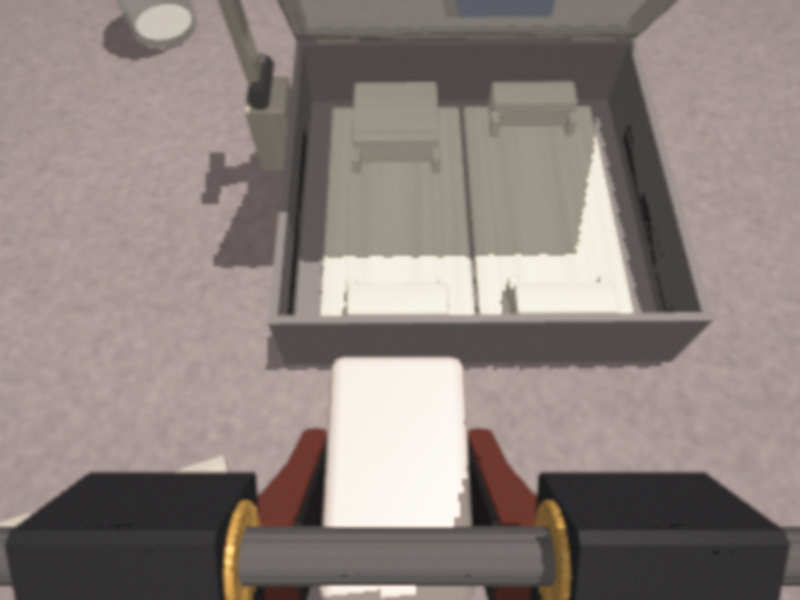

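This clearly shows the box: front rim corners at (271,322) and (709,320), rear rim near (296,38) and (633,38). The short bay is left between blocks at (398,141) and (398,283), the long one right between (534,112) and (565,280). The flask is well held in the grip.

```bash
cat > box2.py <<'E'
from go import *
from scipy.optimize import least_squares
M=[(-115,120,50,271,322),(-115,-120,50,709,320),(115,120,50,296,38),(115,-120,50,633,38)]
M+=[(-76,50,31,398,283),(-76,-50,31,565,281),(41,50,31,396,142),(76,-50,31,534,113)]
def f(p):
    c,s=np.cos(p[2]),np.sin(p[2])
    return np.array([proj('wrist',[p[0]+c*x/1e3-s*y/1e3,p[1]+s*x/1e3+c*y/1e3,z/1e3])[0]-[56+u/2,v/2] for x,y,z,u,v in M]).ravel()
o=least_squares(f,[.614,.147,1.455],loss='soft_l1');print(o.x.round(4),f(o.x).reshape(-1,2).round(1).tolist())
# flask far top edge: in flask frame x=+.0525,z=.034
P=ray('wrist',[[56+335/2,358/2],[56+461/2,358/2]],None or .139)  # placeholder height
s=arm.read_state();R0=np.array(s['eef_rot']);p0=np.array(s['eef_pos']);g=p0-.019*R0[:,2]
zt=g[2]+.034-.026
P=ray('wrist',[[56+335/2,358/2],[56+461/2,358/2]],zt);print('edge',P.round(4),'g',g.round(4),'dist',np.linalg.norm(P.mean(0)[:2]-g[:2]))
x=o.x;yaw=x[2];R=Rt(yaw,np.radians(38));ux=np.array([np.cos(yaw),np.sin(yaw),0]);uy=np.array([-np.sin(yaw),np.cos(yaw),0])
off=.0525-np.linalg.norm(P.mean(0)[:2]-g[:2]);print('grasp x in flask',off)
b=np.array([x[0],x[1],0])-.0175*ux+.05*uy;q=b+off*ux+[0,0,.035]+R[:,2]*.019
print('bay',b,'tcp',q);delta(q+[0,0,.06],R);delta(q,R)
E
python3 box2.py
```

```text
[0.6155 0.1479 1.4643] [[-1.3, 0.9], [2.0, -0.2], [-0.1, 1.8], [0.5, 0.4], [-0.3, -0.4], [-0.5, -0.2], [-0.2, -1.4], [0.7, -5.6]]
edge [[ 0.5256 -0.0359  0.162 ]
 [ 0.5627 -0.0403  0.162 ]] g [ 0.5378 -0.0752  0.154 ] dist 0.037667366227015144
grasp x in flask 0.014832633772984855
bay [0.56389848 0.13576604 0.        ] tcp [0.5667181  0.16214598 0.0200278 ]
turn [-1.000e-03 -6.000e-03  3.133e+00] alt [ 0.004 -0.    -0.009] shift cm [14.28  0.15 18.65] nrow 5.6 25.1
turn [-1.000e-03 -6.000e-03  3.133e+00] alt [ 0.004 -0.    -0.009] shift cm [10.59  0.17 23.38] nrow 6.2 25.1
```

```bash
python3 - <<'E'
from h import *
P=lambda n:cam(n)[0]@np.c_[cam(n)[1],cam(n)[2]]
a=np.array([[155,62],[475,158]])/5+[230,102];b=np.array([[158,132],[518,44]])/5+[182,100]
X=cv2.triangulatePoints(P('scene'),P('side'),a.T.astype(float),b.T.astype(float));X=(X[:3]/X[3]).T
print(X)
yaw=1.4643;c=np.array([.6155,.1479]);ux=np.array([np.cos(yaw),np.sin(yaw)])
for p in X:
    d=(p[:2]-c)@ux;print('carrier x',d,'ang',np.arctan2(p[2]-.054,.115-d), np.hypot(p[2]-.054,.115-d))
E
```

```text
[[0.49384008 0.14014913 0.23121368]
 [0.72758147 0.11614001 0.23338201]]
carrier x -0.020638818941096263 ang 0.9175137308781978 0.223164907597311
carrier x -0.019666342071385363 ang 0.9268321536557638 0.22430543703871023
```

```bash
python3 -m pendant '[[0,0,0,1.8,0,2.9,3],[0,0,0,3.6,0.1,5.8,3],[0,0,0,5.5,0.1,8.7,3],[0,0,-0.005,7.3,0.1,11.5,3],[0,0,-0.01,9.1,0.2,14.4,3],[0,0,-0.01,10.9,0.2,17.3,3],[0,0,-0.01,11.7,0.2,19.2,3],[0,0,-0.01,12.4,0.2,21,3],[0,0,-0.01,12.4,0.2,21,3],[0,0,-0.01,12.4,0.2,21,3]]'
python3 - <<'E'
from go import *
st();b=snap('wrist')
cv2.imwrite('pics/i.png',cv2.resize(cv2.cvtColor(b,cv2.COLOR_RGB2BGR)[0:300,56:456],(800,600),interpolation=cv2.INTER_CUBIC))
delta([.5667,.1621,.02],Rt(1.4643,np.radians(38)))
E
```

```text
t: 9.17
eef_pos: [0.5664, 0.1626, 0.0496]
eef_rot: [[0.082, 0.994, 0.067], [0.784, -0.106, 0.612], [0.616, 0.002, -0.788]]
wrist_force: [0.5, -0.7, -2.2]
finger_gap: 0.0402
finger_force: 25.0
t 9.17 pos [0.5664 0.1626 0.0496] gap 0.0402 ff 24.997172355651855 wf [ 0.5 -0.7 -2.2]
[[0.082, 0.994, 0.067], [0.784, -0.106, 0.612], [0.616, 0.002, -0.788]] [-0.26  0.63  1.84  0.83  0.97 -0.74]
turn [ 0.     0.005 -3.14 ] alt [ 0.003 -0.     0.002] shift cm [-1.82 -0.05  2.39] nrow 0.7 25.1
```

View pics/i.png

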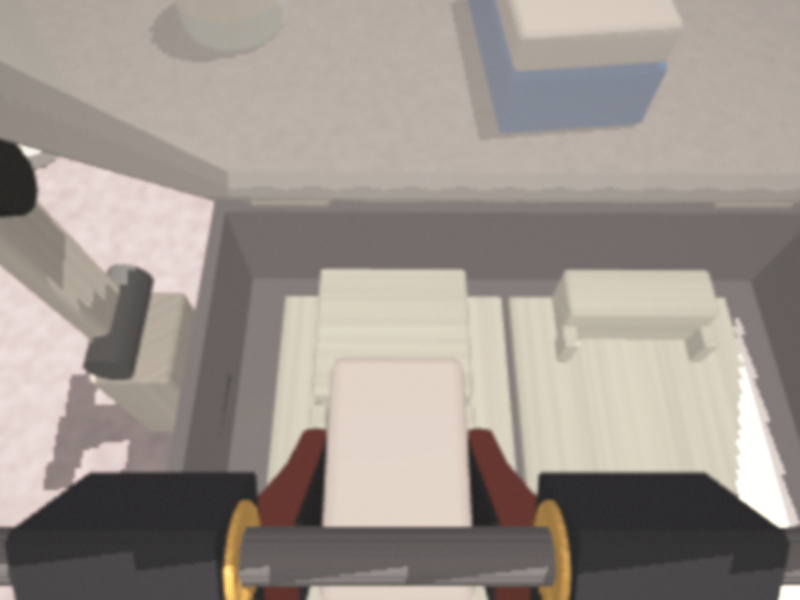

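The flask sits laterally centred (400) over the short bay (block centre about 393). I'll check the length alignment by projecting the model.

```bash
python3 - <<'E'
from h import *
x=np.array([.6155,.1479,1.4643]);c,s=np.cos(x[2]),np.sin(x[2])
for p in [(41,50,31),(41,50,9),(41,75,31),(41,25,31),(76,-50,31),(76,-50,9),(98,-50,31),(98,50,31),(115,120,50),(110,120,50),(110,-50,5),(76,-75,31),(76,-25,31),(0,0,9),(35,52,43),(35,50,73)]:
    q=proj('wrist',[x[0]+c*p[0]/1e3-s*p[1]/1e3,x[1]+s*p[0]/1e3+c*p[1]/1e3,p[2]/1e3])[0];print(p,((q-[56,0])*2).round())
E
```

```text
(41, 50, 31) [391. 393.]
(41, 50, 9) [391. 414.]
(41, 75, 31) [323. 393.]
(41, 25, 31) [458. 393.]
(76, -50, 31) [642. 312.]
(76, -50, 9) [622. 339.]
(98, -50, 31) [633. 266.]
(98, 50, 31) [391. 266.]
(115, 120, 50) [213. 201.]
(110, 120, 50) [211. 211.]
(110, -50, 5) [606. 279.]
(76, -75, 31) [705. 312.]
(76, -25, 31) [580. 312.]
(0, 0, 9) [523. 516.]
(35, 52, 43) [385. 396.]
(35, 50, 73) [390. 356.]
```

```bash
python3 -m pendant '[[0,0,0,-0.2,-0.2,0.3,3],[0,0,0,-0.5,-0.2,0.6,3],[0,0,0,-0.8,-0.2,1,3],[0,0,0,-1.1,-0.2,1.4,3],[0,0,0,-1.4,-0.2,1.8,3],[0,0,0,-1.6,-0.2,2.1,3],[0,0,0,-1.8,-0.2,2.35,3],[0,0,0,-1.85,-0.2,2.45,3],[0,0,0,-1.85,-0.2,2.45,3],[0,0,0,-1.85,-0.2,2.45,3]]'
```

```text
t: 10.05
eef_pos: [0.5653, 0.1625, 0.0205]
eef_rot: [[0.082, 0.994, 0.069], [0.782, -0.107, 0.613], [0.617, 0.004, -0.787]]
wrist_force: [-3.7, -6.1, 13.5]
finger_gap: 0.04
finger_force: 25.0
```

```bash
python3 -m pendant '[[0,0,0,0.05,0,-0.05,4.3],[0,0,0,0.05,0,-0.05,5],[0,0,0,0.05,0,-0.05,6],[0,0,0,0.05,0,-0.05,6.5],[0,0,0,0.05,0,-0.05,6.5],[0,0,0,0.05,0,-0.05,6.5],[0,0,0,0.6,0,-0.8,6.5],[0,0,0,1.2,0,-1.6,6.5],[0,0,0,2.1,0,-2.7,6.5],[0,0,0,2.5,0,-3.2,6.5]]'
python3 - <<'E'
from go import *
from fit import *
s=st();b=snap('wrist')
cv2.imwrite('pics/j.png',cv2.resize(cv2.cvtColor(b,cv2.COLOR_RGB2BGR)[0:300,56:456],(800,600),interpolation=cv2.INTER_CUBIC))
r=regions_of('wrist','flask_short');print([(q['p'],q['region'].sum(),((np.array(q['centre'])*[512,384]-[56,0])*2).round()) for q in r])
x=np.array([.6155,.1479,1.4643]);c,s=np.cos(x[2]),np.sin(x[2])
for p in [(35,70,43),(35,30,43),(41,50,31),(76,-50,31)]:
    q=proj('wrist',[x[0]+c*p[0]/1e3-s*p[1]/1e3,x[1]+s*p[0]/1e3+c*p[1]/1e3,p[2]/1e3])[0];print(p,((q-[56,0])*2).round())
yaw=1.50
L=np.array([.6575,-.2125,0]);ux=np.array([np.cos(yaw),np.sin(yaw),0]);R=Rt(yaw,np.radians(40));q=L-.008*ux+[0,0,.0265]+R[:,2]*.019;print('long tcp',q)
E
```

```text
t: 10.88
eef_pos: [0.5658, 0.1625, 0.062]
eef_rot: [[0.081, 0.994, 0.071], [0.784, -0.108, 0.612], [0.616, 0.005, -0.788]]
wrist_force: [0.5, 0.5, 0.2]
finger_gap: 0.0648
finger_force: 0.0
t 10.88 pos [0.5658 0.1625 0.062 ] gap 0.0648 ff 0.0 wf [0.5 0.5 0.2]
[[0.081, 0.994, 0.071], [0.784, -0.108, 0.612], [0.616, 0.005, -0.788]] [-0.26  0.61  1.84  0.82  0.99 -0.72]
[(0.77, np.int64(4672), array([395., 492.]))]
(35, 70, 43) [338. 409.]
(35, 30, 43) [448. 409.]
(41, 50, 31) [393. 406.]
(76, -50, 31) [633. 328.]
long tcp [ 0.65779801 -0.20829759  0.01194516]
```

View pics/j.png

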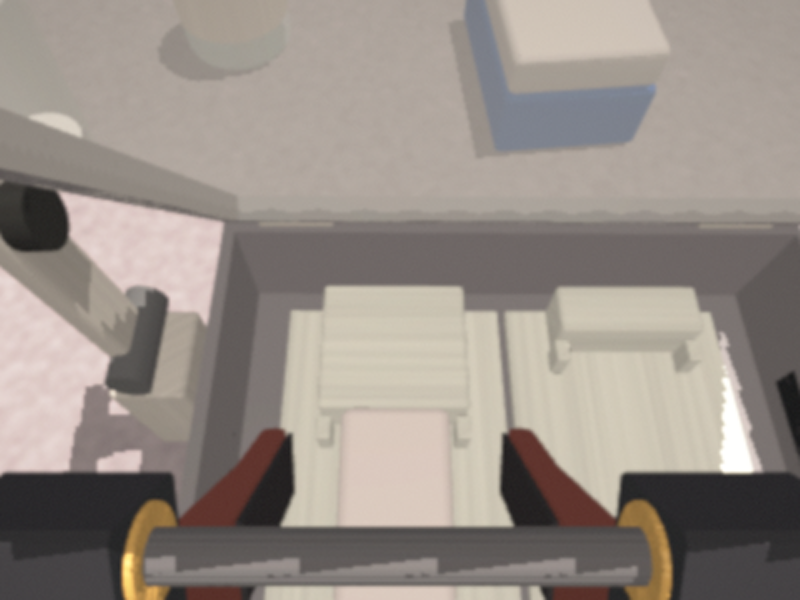

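The short flask lies down between the guides at (395,490). It matches the predicted edges of 338–448 at row 409. Now I'll retreat along the tool axis and go for the long flask.

```bash
python3 -m pendant '[[0,0,0,0,0,-3,6.5],[0,0,0,0,0,-7,6.5],[0,0,0,-0.5,0,-11,6.5],[0,0,0,-2,0.5,-14.5,6.5],[0,0,0,-5,1,-17,6.5],[0,0,0,-8,2,-18.5,6.5],[0,0,0,-11.5,3,-20,6.5],[0,0,0,-15,4,-21.5,6.5],[0,0,0,-18.5,5,-23,6.5],[0,0,0,-22,6,-24,6.5]]'
python3 - <<'E'
from go import *
yaw=1.50
L=np.array([.6575,-.2125,0]);ux=np.array([np.cos(yaw),np.sin(yaw),0]);R=Rt(yaw,np.radians(40));q=L-.008*ux+[0,0,.0265]+R[:,2]*.019
st();delta(q+[0,-.14,.16],R)
E
```

```text
t: 11.82
eef_pos: [0.5903, -0.1657, 0.1134]
eef_rot: [[0.083, 0.994, 0.07], [0.784, -0.108, 0.611], [0.615, 0.005, -0.788]]
wrist_force: [0.6, 0.1, 0.4]
finger_gap: 0.0652
finger_force: 0.0
t 11.82 pos [ 0.5903 -0.1657  0.1134] gap 0.0652 ff 0.0 wf [0.6 0.1 0.4]
[[0.083, 0.994, 0.07], [0.784, -0.108, 0.611], [0.615, 0.005, -0.788]] [-0.72  0.68  1.47  0.54  1.44 -0.8 ]
turn [ 0.055 -0.042  3.114] alt [ 0.027  0.035 -0.026] shift cm [-10.16   8.72 -15.3 ] nrow 4.9 24.9
```

```bash
python3 -m pendant '[[0.01,0.01,-0.01,-1.5,1.2,-3.5,8.7],[0.01,0.01,-0.01,-3,3,-7,8.7],[0.02,0.02,-0.02,-5,5,-10,8.7],[0.02,0.03,-0.02,-7.5,7,-13,8.7],[0.027,0.035,-0.026,-10.2,8.7,-15.3,8.7],[0.027,0.035,-0.026,-10.2,8.7,-15.3,8.7],[0.027,0.035,-0.026,-10.2,8.7,-15.3,8.7],[0.027,0.035,-0.026,-10.2,8.7,-15.3,8.7],[0.027,0.035,-0.026,-10.2,8.7,-15.3,8.7],[0.027,0.035,-0.026,-10.2,8.7,-15.3,8.7]]'
python3 - <<'E'
from go import *
from fit import *
st();a=snap('wrist');cv2.imwrite('pics/k.png',cv2.cvtColor(a,cv2.COLOR_RGB2BGR));r=regions_of('wrist','flask_long');tt=proj('wrist',[.657,-.212,.017])[0];print(tt,[(q['p'],q['region'].sum(),(np.array(q['centre'])*[512,384]).round()) for q in r])
q=min(r,key=lambda q:np.linalg.norm(np.array(q['centre'])*[512,384]-tt))
# white-body mask only
w=((a.min(2)>170)&cv2.dilate(q['region'].astype(np.uint8),np.ones((9,9))).astype(bool)).astype(np.uint8)
print('white',w.sum())
o=fit(flask_parts(.14),[('wrist',q['region'].astype(bool))],(.657,-.212,(1.45,1.55)));print(o.x.round(4),o.fun)
top=[np.array([(x,y,.034) for x in(-.035,.07) for y in(-.02,.02)])[[0,1,3,2]]]
cs=cv2.findContours(w,0,1)[0];cs=max(cs,key=cv2.contourArea);P=ray('wrist',cs[:,0,:],.034);print(cv2.minAreaRect(P[:,:2].astype(np.float32)*1000))
E
```

```text
t: 12.65
eef_pos: [0.657, -0.3443, 0.172]
eef_rot: [[0.054, 0.998, 0.043], [0.763, -0.069, 0.642], [0.644, -0.002, -0.765]]
wrist_force: [-0.5, 1.0, -0.2]
finger_gap: 0.0868
finger_force: 0.0
t 12.65 pos [ 0.657  -0.3443  0.172 ] gap 0.0868 ff 0.0 wf [-0.5  1.  -0.2]
[[0.054, 0.998, 0.043], [0.763, -0.069, 0.642], [0.644, -0.002, -0.765]] [-0.82  0.87  0.91  0.51  1.85 -0.73]
[245.88845848 172.89573574] [(0.7, np.int64(1265), array([338., 308.])), (0.66, np.int64(2861), array([246., 175.]))]
white 2160
[ 0.6587 -0.2126  1.4929] 0.060506412364353834
((659.5294799804688, -203.63246154785156), (117.96622467041016, 39.792781829833984), 86.32572937011719)
```

```bash
python3 - <<'E'
from go import *
yaw=1.495
L=np.array([.6588,-.2126,0]);ux=np.array([np.cos(yaw),np.sin(yaw),0]);R=Rt(yaw,np.radians(40));q=L-.003*ux+[0,0,.0265]+R[:,2]*.019
delta(q+[0,0,.07],R);delta(q,R)
E
```

```text
turn [ 1.000e-03 -8.000e-03 -3.138e+00] alt [-0.005 -0.001  0.004] shift cm [ 4.99 -0.75 16.  ] nrow 4.0 25.1
turn [ 1.000e-03 -8.000e-03 -3.138e+00] alt [-0.005 -0.001  0.004] shift cm [ 0.48 -0.74 21.35] nrow 5.1 25.1
```

```bash
python3 -m pendant '[[0,0,0,1.3,-0.2,4,6.5],[0,0,0,2.6,-0.4,8,6.5],[0,0,0,3.8,-0.6,12,6.5],[0,0,0,5,-0.75,16,6.5],[0,0,0,5,-0.75,16,6.5],[0,0,0,3.8,-0.75,17.4,6.5],[0,0,0,2.6,-0.75,18.8,6.5],[0,0,0,1.5,-0.75,20.2,6.5],[0,0,0,0.5,-0.75,21.35,6.5],[0,0,0,0.5,-0.75,21.35,6.5]]' 25
python3 -m pendant '[[0,0,0,0,0,0,6],[0,0,0,0,0,0,3],[0,0,0,0,0,0,3],[0,0,0,0,0,0,3],[0,0,0,0,0,0,3],[0,0,0,0,0,0,3],[0,0,0,0,0,0,3],[0,0,0,0.6,0,-0.8,3],[0,0,0,2,0,-2.4,3],[0,0,0,3.9,0,-4.6,3]]' 25
python3 - <<'E'
from go import *
x=.6155,.1479;yaw=1.4643;R=Rt(yaw,np.radians(40));ux=np.array([np.cos(yaw),np.sin(yaw),0]);uy=np.array([-np.sin(yaw),np.cos(yaw),0])
b=np.array([*x,0])-.05*uy;q=b-.003*ux+[0,0,.0355]+R[:,2]*.019
st();print(b,q);delta(q-.22*ux+[0,0,.12],R)
E
```

```text
t: 13.58
eef_pos: [0.6591, -0.2056, 0.0078]
eef_rot: [[0.058, 0.997, 0.044], [0.763, -0.073, 0.643], [0.644, -0.003, -0.765]]
wrist_force: [-0.4, -0.1, -0.3]
finger_gap: 0.0652
finger_force: 0.0
t: 14.42
eef_pos: [0.6586, -0.2035, 0.0705]
eef_rot: [[0.057, 0.997, 0.042], [0.762, -0.071, 0.643], [0.645, -0.005, -0.765]]
wrist_force: [1.1, 1.1, -0.9]
finger_gap: 0.0399
finger_force: 25.0
t 14.42 pos [ 0.6586 -0.2035  0.0705] gap 0.0399 ff 24.99755322933197 wf [ 1.1  1.1 -0.9]
[[0.057, 0.997, 0.042], [0.762, -0.071, 0.643], [0.645, -0.005, -0.765]] [-0.7   0.85  1.24  0.55  1.53 -0.78]
[0.66521673 0.14258524 0.        ] [0.66619602 0.15174601 0.02094516]
turn [ 3.000e-03 -4.200e-02 -3.117e+00] alt [-0.027 -0.002  0.024] shift cm [14.86 -2.57  3.33] nrow 3.7 24.9
```

```bash
python3 -m pendant '[[0,0,0,2.5,0,-1,3],[0,0,0,5,-0.5,-1,3],[-0.01,0,0.01,8,-1,0,3],[-0.02,0,0.02,11,-1.7,1.5,3],[-0.027,0,0.024,14.9,-2.6,3.3,3],[-0.027,0,0.024,14.9,-2.6,3.3,3],[-0.027,0,0.024,14.9,-2.6,3.3,3],[-0.027,0,0.024,14.9,-2.6,3.3,3],[-0.027,0,0.024,14.9,-2.6,3.3,3],[-0.027,0,0.024,14.9,-2.6,3.3,3]]'
cat > l.py <<'E'
from go import *
s=st();a=snap('wrist');K,Rc,t=cam('wrist')
R0=np.array(s['eef_rot']);p0=np.array(s['eef_pos']);g=p0-.019*R0[:,2]
r=[q for q in regions_of('wrist','flask_long')];print([(q['p'],q['region'].sum(),(np.array(q['centre'])*[512,384]).round()) for q in r])
q=min(r,key=lambda q:abs(q['centre'][0]-.5)+0*q['p']);m=q['region'].astype(bool)
ys,xs=np.nonzero(m);top=ys.min();print('top row',top)
for v in(top+1,top+4,top+10,top+20,top+30):
    c=xs[ys==v];print(v,c.min(),c.max())
y=1.4643;x=np.array([.6155,.1479]);ux=np.array([np.cos(y),np.sin(y),0]);uy=np.array([-np.sin(y),np.cos(y),0])
zt=g[2]+.034-.0265
c=xs[ys==top+4];P=ray('wrist',[[c.min(),top],[c.max()+1,top]],zt)
for X in P:d=X-[*x,0];print('edge carrier x,y,z',(d@ux).round(4),(d@uy).round(4),X[2].round(4))
d=g-[*x,0];print('g carrier',(d@ux).round(4),(d@uy).round(4))
e=ray('wrist',[[c.min(),top+4]],zt);cv2.imwrite('pics/l.png',cv2.cvtColor(a,cv2.COLOR_RGB2BGR))
E
python3 l.py
```

```text
t: 15.25
eef_pos: [0.6441, -0.0691, 0.1419]
eef_rot: [[0.079, 0.994, 0.072], [0.762, -0.107, 0.639], [0.643, 0.005, -0.766]]
wrist_force: [0.6, 0.3, -0.6]
finger_gap: 0.0398
finger_force: 25.0
t 15.25 pos [ 0.6441 -0.0691  0.1419] gap 0.0398 ff 24.997884929180145 wf [ 0.6  0.3 -0.6]
[[0.079, 0.994, 0.072], [0.762, -0.107, 0.639], [0.643, 0.005, -0.766]] [-0.57  0.65  1.45  0.62  1.42 -0.68]
[(0.78, np.int64(10441), array([254., 214.]))]
top row 134
135 229 282
138 226 283
144 224 284
154 224 285
164 223 286
edge carrier x,y,z -0.1533 -0.0346 0.1639
edge carrier x,y,z -0.1532 -0.0725 0.1639
g carrier -0.225 -0.0515
```

```bash
python3 - <<'E'
from go import *
y=1.4643;ux=np.array([np.cos(y),np.sin(y),0]);uy=np.array([-np.sin(y),np.cos(y),0])
s=arm.read_state();p=np.array(s['eef_pos']);q=p+ux*.2233+uy*.003;q[2]=.0195;print(q)
R=Rt(y,np.radians(40))
for o in(-.035*ux+[0,0,.05],[0,0,.03],[0,0,0]):delta(q+o,R)
E
```

```text
[0.66465714 0.15342577 0.0195    ]
turn [ 0.     0.006 -3.14 ] alt [ 0.004 -0.     0.002] shift cm [ 9.78 -0.35 17.64] nrow 4.8 25.1
turn [ 0.     0.006 -3.14 ] alt [ 0.004 -0.     0.002] shift cm [11.17 -0.36 21.42] nrow 5.8 25.1
turn [ 0.     0.006 -3.14 ] alt [ 0.004 -0.     0.002] shift cm [ 9.24 -0.37 23.72] nrow 6.1 25.1
```

```bash
python3 -m pendant '[[0,0,0,1.6,0,2.9,3],[0,0,0,3.3,-0.1,5.9,3],[0,0,0,4.9,-0.2,8.8,3],[0,0,0,6.5,-0.2,11.8,3],[0,0,0,8.2,-0.3,14.7,3],[0,0,0,9.8,-0.35,17.6,3],[0,0,0,10.5,-0.35,19.5,3],[0,0,0,11.2,-0.35,21.4,3],[0,0,0,11.2,-0.35,21.4,3],[0,0,0,11.2,-0.35,21.4,3]]'
cat >> l.py <<'E'
for p in [(70,-30,zt*1e3),(70,-70,zt*1e3),(76,-50,31),(76,-75,31),(76,-25,31)]:
    X=np.array([*x,0])+ux*p[0]/1e3+uy*p[1]/1e3+[0,0,p[2]/1e3];print(p,proj('wrist',X)[0].round(1))
E
python3 l.py
```

```text
t: 16.18
eef_pos: [0.6638, 0.1552, 0.0495]
eef_rot: [[0.079, 0.994, 0.07], [0.762, -0.105, 0.639], [0.643, 0.003, -0.766]]
wrist_force: [-0.5, -0.3, -0.6]
finger_gap: 0.0398
finger_force: 25.0
t 16.18 pos [0.6638 0.1552 0.0495] gap 0.0398 ff 24.997971653938293 wf [-0.5 -0.3 -0.6]
[[0.079, 0.994, 0.07], [0.762, -0.105, 0.639], [0.643, 0.003, -0.766]] [-0.25  0.73  1.61  0.81  1.08 -0.64]
[(0.8, np.int64(10517), array([254., 217.]))]
top row 134
135 227 280
138 226 283
144 224 284
154 224 285
164 223 286
edge carrier x,y,z 0.0715 -0.031 0.0716
edge carrier x,y,z 0.0716 -0.0691 0.0716
g carrier 0.0002 -0.0472
(70, -30, np.float64(71.57659966812601)) [224.3 135.8]
(70, -70, np.float64(71.57659966812601)) [285.5 136. ]
(76, -50, 31) [254.5 161.4]
(76, -75, 31) [285.9 161.5]
(76, -25, 31) [223.1 161.3]
```

```bash
python3 -m pendant '[[0,0,0,-0.3,0,0.3,3],[0,0,0,-0.6,0,0.6,3],[0,0,0,-0.9,0,1,3],[0,0,0,-1.2,0,1.3,3],[0,0,0,-1.5,0,1.65,3],[0,0,0,-1.8,0,2,3],[0,0,0,-2,0,2.25,3],[0,0,0,-2,0,2.25,3],[0,0,0,-2,0,2.25,3],[0,0,0,-2,0,2.25,3]]'
```

```text
t: 17.12
eef_pos: [0.6642, 0.1538, 0.0209]
eef_rot: [[0.078, 0.994, 0.071], [0.761, -0.106, 0.64], [0.644, 0.004, -0.765]]
wrist_force: [-1.6, -3.9, 5.7]
finger_gap: 0.04
finger_force: 25.0
```

```bash
python3 -m pendant '[[0,0,0,0,0,0,4.3],[0,0,0,0,0,0,5],[0,0,0,0,0,0,6],[0,0,0,0,0,0,6.5],[0,0,0,0,0,0,6.5],[0,0,0,0,0,0,6.5],[0,0,0,0.6,0,-0.8,6.5],[0,0,0,1.3,0,-1.5,6.5],[0,0,0,2.1,0,-2.5,6.5],[0,0,0,2.5,0,-3,6.5]]'
python3 -m pendant '[[0,0,0,0,0,-2,6.5],[0,0,0,0,0,-6,6.5],[0,0,0,-0.5,0,-10,6.5],[0,0,0,-2,-0.5,-14,6.5],[0,0,0,-4,-1,-17,6.5],[0,0,0,-7,-1.5,-19,6.5],[0,0,0,-9,-2,-20,6.5],[0,0,0,-9,-2,-20,6.5],[0,0,0,-9,-2,-20,6.5],[0,0,0,-9,-2,-20,6.5]]'
cat > chk.py <<'E'
from fit import *
st();x=np.array([.6155,.1479]);y=1.4643;ux=np.array([np.cos(y),np.sin(y)]);uy=np.array([-np.sin(y),np.cos(y)])
a=snap('wrist');cv2.imwrite('pics/n.png',cv2.resize(cv2.cvtColor(a,cv2.COLOR_RGB2BGR),(800,600),interpolation=cv2.INTER_CUBIC))
for k,L,c in(('flask_long',.14,(0,-.05)),('flask_short',.105,(-.0175,.05))):
    w=x+c[0]*ux+c[1]*uy;tt=proj('wrist',[*w,.026])[0]
    P=[q+[0,0,.009] for q in flask_parts(L)]
    for q in regions_of('wrist',k):
        if np.linalg.norm(np.array(q['centre'])*[512,384]-tt)>40:continue
        o=fit(P,[('wrist',q['region'].astype(bool))],(*w,(1.46,)));d=o.x[:2]-x
        print(k,q['p'],'carrier',(d@ux-c[0]).round(4),(d@uy-c[1]).round(4),'yaw',(o.x[2]-y).round(3),o.fun.round(3))
E
python3 chk.py
```

```text
t: 17.95
eef_pos: [0.665, 0.1537, 0.0619]
eef_rot: [[0.077, 0.994, 0.073], [0.762, -0.106, 0.639], [0.643, 0.007, -0.766]]
wrist_force: [-0.4, 0.7, -0.4]
finger_gap: 0.0651
finger_force: 0.0
t: 18.78
eef_pos: [0.6229, -0.0399, 0.1553]
eef_rot: [[0.079, 0.994, 0.072], [0.761, -0.106, 0.639], [0.643, 0.004, -0.766]]
wrist_force: [-0.4, -0.4, 0.0]
finger_gap: 0.0648
finger_force: 0.0
t 18.78 pos [ 0.6229 -0.0399  0.1553] gap 0.0648 ff 0.0 wf [-0.4 -0.4  0. ]
[[0.079, 0.994, 0.072], [0.761, -0.106, 0.639], [0.643, 0.004, -0.766]] [-0.55  0.6   1.52  0.63  1.4  -0.68]
flask_long 0.74 carrier 0.0057 -0.0001 yaw -0.0 0.052
flask_short 0.93 carrier 0.004 0.0001 yaw 0.016 0.081
```

View pics/n.png

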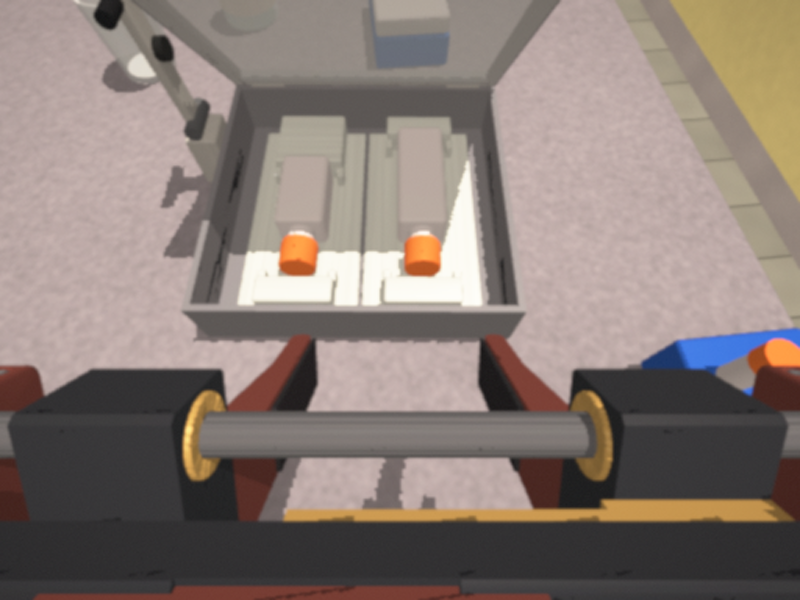

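Both flasks lie down in their own bays, caps at (298,253) and (422,253) toward the front. The fits are within about 5 mm of centre. Now the lid.

```bash
python3 - <<'E'
from go import *
y=1.4643;x=np.array([.6155,.1479,0]);ux=np.array([np.cos(y),np.sin(y),0]);uy=np.array([-np.sin(y),np.cos(y),0])
W=lambda cx,cy,z:x+cx*ux+cy*uy+[0,0,z]
R=Rt(y,0)
print('up');delta(W(-.12,-.02,.32),R);print('over');delta(W(.07,-.02,.31),R)
E
```

```text
up
turn [ 1.074  0.005 -2.949] alt [ 0.004 -0.699  0.003] shift cm [15.6  -0.64 -8.45] nrow 4.3 25.1
over
turn [ 1.074  0.005 -2.949] alt [ 0.004 -0.699  0.003] shift cm [29.51 -0.61  4.53] nrow 7.2 25.1
```

```bash
python3 -m pendant '[[0,-0.08,0,3.5,-0.1,-2.5,3],[0,-0.2,0,7.5,-0.3,-5,3],[0,-0.32,0,11.5,-0.5,-7,0],[0,-0.42,0,15,-0.6,-8.3,0],[0,-0.5,0,17.5,-0.6,-6.5,0],[0,-0.58,0,20.4,-0.6,-4,0],[0,-0.65,0,23.4,-0.6,-1,0],[0,-0.699,0,26.5,-0.6,1.8,0],[0,-0.699,0,29.5,-0.6,4.5,0],[0,-0.699,0,29.5,-0.6,4.5,0]]'
python3 - <<'E'
from go import *
y=1.4643;x=np.array([.6155,.1479,0]);ux=np.array([np.cos(y),np.sin(y),0]);uy=np.array([-np.sin(y),np.cos(y),0])
W=lambda cx,cy,z:x+cx*ux+cy*uy+[0,0,z]
s=st();R0=np.array(s['eef_rot']);p0=np.array(s['eef_pos'])
def T(ph,ex=0):
    S=.205;c,sn=np.cos(ph),np.sin(ph);o=.009+ex;return W(.115-S*c+o*sn+.010,-.02,.05+S*sn+o*c)
print('pre',(R0.T@(T(1.0,.015)-p0)*100).round(2))
for ph in np.arange(1.0,-.01,-.0625):print(round(ph,2),(R0.T@(T(ph)-p0)*100).round(2).tolist())
delta(T(1),Rt(y,0))
E
```

```text
t: 19.77
eef_pos: [0.6418, 0.2239, 0.3091]
eef_rot: [[0.097, 0.995, 0.003], [0.995, -0.097, 0.003], [0.004, 0.003, -1.0]]
wrist_force: [-0.6, -0.3, 0.6]
finger_gap: 0.0023
finger_force: 0.0
t 19.77 pos [0.6418 0.2239 0.3091] gap 0.0023 ff 0.0 wf [-0.6 -0.3  0.6]
[[0.097, 0.995, 0.003], [0.995, -0.097, 0.003], [0.004, 0.003, -1.0]] [0.23 0.42 1.21 0.   1.51 0.33]
pre [-4.42  0.13  7.35]
1.0 [-5.69, 0.11, 8.16]
0.94 [-6.78, 0.1, 8.83]
0.88 [-7.82, 0.09, 9.57]
0.81 [-8.82, 0.08, 10.38]
0.75 [-9.76, 0.06, 11.25]
0.69 [-10.65, 0.05, 12.17]
0.62 [-11.48, 0.04, 13.15]
0.56 [-12.25, 0.03, 14.17]
0.5 [-12.95, 0.02, 15.25]
0.44 [-13.58, 0.01, 16.36]
0.38 [-14.15, 0.0, 17.52]
0.31 [-14.63, -0.01, 18.7]
0.25 [-15.05, -0.01, 19.91]
0.19 [-15.39, -0.02, 21.15]
0.12 [-15.64, -0.03, 22.41]
0.06 [-15.82, -0.03, 23.68]
0.0 [-15.93, -0.04, 24.96]
turn [ 0.006  0.005 -3.132] alt [ 0.003 -0.004  0.01 ] shift cm [-5.69  0.11  8.16] nrow 2.4 25.1
```

```bash
python3 -m pendant '[[0,0,0,-2.2,0.1,3.7,0],[0,0,0,-4.4,0.1,7.3,0],[0,0,0,-5.7,0.1,8.2,0],[0,0,0,-6.8,0.1,8.8,0],[0,0,0,-7.8,0.1,9.6,0],[0,0,0,-8.8,0.1,10.4,0],[0,0,0,-9.8,0.1,11.3,0],[0,0,0,-10.7,0.1,12.2,0],[0,0,0,-11.5,0.1,13.2,0],[0,0,0,-12.3,0,14.2,0]]'
python3 - <<'E'
from go import *
y=1.4643;x=np.array([.6155,.1479,0]);ux=np.array([np.cos(y),np.sin(y),0]);uy=np.array([-np.sin(y),np.cos(y),0])
W=lambda cx,cy,z:x+cx*ux+cy*uy+[0,0,z]
s=arm.read_state();R0=np.array(s['eef_rot']);p0=np.array(s['eef_pos'])
def T(ph,ex=0):
    S=.205;c,sn=np.cos(ph),np.sin(ph);o=.009+ex;return W(.115-S*c+o*sn+.010,-.02,.05+S*sn+o*c)
for ph in (.56,.5,.44,.375,.31,.25,.19,.125,.06,0,-.02):print(round(ph,2),(R0.T@(T(ph)-p0)*100).round(2).tolist())
E
```

```text
t: 20.6
eef_pos: [0.6314, 0.0933, 0.1677]
eef_rot: [[0.106, 0.994, 0.006], [0.994, -0.106, 0.004], [0.004, 0.006, -1.0]]
wrist_force: [3.1, 11.5, -7.4]
finger_gap: 0.0004
finger_force: 6.2
0.56 [0.87, -0.17, 0.12]
0.5 [0.2, -0.17, 1.15]
0.44 [-0.41, -0.18, 2.22]
0.38 [-1.0, -0.19, 3.42]
0.31 [-1.51, -0.19, 4.65]
0.25 [-1.9, -0.2, 5.82]
0.19 [-2.23, -0.21, 7.0]
0.12 [-2.5, -0.21, 8.31]
0.06 [-2.69, -0.22, 9.63]
0 [-2.79, -0.23, 10.86]
-0.02 [-2.8, -0.23, 11.27]
```

```bash
python3 -m pendant '[[0,0,0,0.4,0,1.1,0],[0,0,0,-0.1,0,2.2,0],[0,0,0,-0.8,0,3.4,0],[0,0,0,-1.3,0,4.6,0],[0,0,0,-1.8,0,5.8,0],[0,0,0,-2.2,0,7,0],[0,0,0,-2.5,0,8.3,0],[0,0,0,-2.7,0,9.6,0],[0,0,0,-2.8,0,10.8,0],[0,0,0,-2.8,0,11.2,0]]'
```

```text
t: 21.43
eef_pos: [0.6285, 0.0626, 0.0559]
eef_rot: [[0.106, 0.994, 0.004], [0.994, -0.106, -0.002], [-0.001, 0.004, -1.0]]
wrist_force: [-9.7, -0.8, 38.5]
finger_gap: 0.0006
finger_force: 19.3
```

```bash
cat > cl.py <<'E'
from go import *
y=1.4643;x=np.array([.6155,.1479,0]);ux=np.array([np.cos(y),np.sin(y),0]);uy=np.array([-np.sin(y),np.cos(y),0])
W=lambda cx,cy,z:x+cx*ux+cy*uy+[0,0,z]
s=st();R0=np.array(s['eef_rot']);p0=np.array(s['eef_pos'])
def T(a,ex=0):
    c,sn=np.cos(a),np.sin(a);yy=.135-.095*c+.006*sn+.0135*sn;z=.068+.095*sn+.006*c-.006*sn
    return W(.05,yy+ex,z)
sh=lambda q:(R0.T@(q-p0)*100).round(2).tolist()
print('up',sh(p0+[0,0,.19]),'over',sh(W(.05,.2,.25)),'pre',sh(T(1.8,.012)))
for a in np.arange(1.8,-.05,-.1):print(round(a,2),sh(T(a)))
delta(T(0),Rt(y,0))
E
python3 -m pendant '[[0,0,0,0,0,0,0],[0,0,0,0,0,0,0],[0,0,0,0,0,-1,0],[0,0,0,0,0,-4,0],[0,0,0,1,-1,-8,0],[0,0,0,2,-2,-12,0],[0,0,0,3,-3,-16,0],[0,0,0,5,-5,-18,0],[0,0,0,6.5,-7,-19.5,0],[0,0,0,6.5,-7,-19.5,0]]'
python3 cl.py
python3 - <<'E'
from h import *
for n in('scene','side'):
    snap(n)
    for k in('lid_edge','clamp_bar'):print(n,k,[(round(q['p'],2),(np.array(q['centre'])*[512,384]).round(1)) for q in boxes_of(n,k)])
x=np.array([.6155,.1479,0]);y=1.4643;ux=np.array([np.cos(y),np.sin(y),0]);uy=np.array([-np.sin(y),np.cos(y),0])
P=lambda a,b,z:x+a*ux+b*uy+[0,0,z]
for n in('scene','side'):
    print(n,'lid_edge closed',proj(n,P(-.115,0,.059)),'bars',[proj(n,P(.05,.135-.095*np.cos(a),.068+.095*np.sin(a))).round(1).tolist() for a in(1.8,1.7,1.6)])
E
```

```text
t: 22.27
eef_pos: [0.5639, 0.1385, 0.2554]
eef_rot: [[0.104, 0.995, 0.01], [0.995, -0.104, 0.001], [0.002, 0.009, -1.0]]
wrist_force: [-0.3, -0.0, 0.1]
finger_gap: 0.0001
finger_force: 0.0
t 22.27 pos [0.5639 0.1385 0.2554] gap 0.0001 ff 0.0 wf [-0.3 -0.   0.1]
[[0.104, 0.995, 0.01], [0.995, -0.104, 0.001], [0.002, 0.009, -1.0]] [0.12 0.3  1.52 0.   1.32 0.23]
up [0.04, 0.18, -19.0] over [6.52, -14.95, 0.42] pre [6.49, -13.8, 10.1]
1.8 [6.49, -12.6, 10.11]
1.7 [6.49, -11.7, 9.9]
1.6 [6.49, -10.77, 9.78]
1.5 [6.49, -9.82, 9.74]
1.4 [6.48, -8.85, 9.8]
1.3 [6.48, -7.88, 9.95]
1.2 [6.48, -6.92, 10.18]
1.1 [6.47, -5.98, 10.5]
1.0 [6.47, -5.06, 10.9]
0.9 [6.47, -4.18, 11.37]
0.8 [6.46, -3.34, 11.92]
0.7 [6.46, -2.56, 12.54]
0.6 [6.46, -1.83, 13.22]
0.5 [6.45, -1.18, 13.95]
0.4 [6.45, -0.6, 14.73]
0.3 [6.45, -0.1, 15.55]
0.2 [6.44, 0.32, 16.4]
0.1 [6.44, 0.65, 17.28]
-0.0 [6.44, 0.88, 18.16]
turn [ 0.004  0.015 -3.139] alt [ 0.009 -0.002  0.003] shift cm [ 6.44  0.88 18.16] nrow 4.6 25.1
scene lid_edge [(0.78, array([294.9, 172.1]))]
scene clamp_bar [(0.56, array([267.4, 135.1])), (0.54, array([306.4, 128.8])), (0.25, array([288.5, 179.1]))]
side lid_edge [(0.88, array([247.9, 165.3]))]
side clamp_bar [(0.69, array([200.3, 147.7]))]
scene lid_edge closed [[272.63561658 185.10452093]] bars [[[264.8, 124.2]], [[267.0, 124.4]], [[269.2, 125.0]]]
side lid_edge closed [[264.54383016 180.98046353]] bars [[[194.3, 137.7]], [[197.1, 136.5]], [[200.1, 135.6]]]
```

```bash
python3 -m pendant '[[0,0,0,1.7,-4,0,0],[0,0,0,3.4,-7.8,0,0],[0,0,0,5.1,-11.5,0,0],[0,0,0,6.5,-15,0.4,0],[0,0,0,6.5,-15,3.5,0],[0,0,0,6.5,-15,7,0],[0,0,0,6.5,-15,10,0],[0,0,0,6.5,-14,10.1,0],[0,0,0,6.5,-13,10.1,0],[0,0,0,6.5,-12,10,0]]'
python3 cl.py; python3 - <<'E'
from h import *
x=np.array([.6155,.1479,0])
for n in('scene','side'):print(n,proj(n,x+[0,0,.055]))
E
```

```text
t: 23.4
eef_pos: [0.4552, 0.2125, 0.1507]
eef_rot: [[0.107, 0.994, 0.005], [0.994, -0.107, -0.001], [-0.0, 0.005, -1.0]]
wrist_force: [0.3, -0.1, 0.5]
finger_gap: 0.0003
finger_force: 0.0
t 23.4 pos [0.4552 0.2125 0.1507] gap 0.0003 ff 0.0 wf [ 0.3 -0.1  0.5]
[[0.107, 0.994, 0.005], [0.994, -0.107, -0.001], [-0.0, 0.005, -1.0]] [ 0.3   0.3   1.81 -0.    1.03  0.41]
up [-0.01, 0.09, -19.0] over [0.27, -3.32, -9.95] pre [0.28, -2.13, -0.27]
1.8 [0.28, -0.93, -0.27]
1.7 [0.28, -0.03, -0.48]
1.6 [0.28, 0.9, -0.61]
1.5 [0.28, 1.86, -0.64]
1.4 [0.28, 2.82, -0.59]
1.3 [0.28, 3.79, -0.45]
1.2 [0.28, 4.75, -0.22]
1.1 [0.28, 5.7, 0.09]
1.0 [0.28, 6.62, 0.49]
0.9 [0.28, 7.5, 0.96]
0.8 [0.28, 8.34, 1.51]
0.7 [0.28, 9.13, 2.12]
0.6 [0.28, 9.85, 2.8]
0.5 [0.28, 10.51, 3.53]
0.4 [0.28, 11.1, 4.31]
0.3 [0.29, 11.6, 5.12]
0.2 [0.29, 12.02, 5.97]
0.1 [0.29, 12.35, 6.84]
-0.0 [0.29, 12.59, 7.73]
turn [ 1.000e-03 -8.000e-03  3.141e+00] alt [ 0.005  0.    -0.001] shift cm [ 0.29 12.59  7.73] nrow 3.5 25.1
scene [[293.31432558 171.35314382]]
side [[247.95223122 161.78642699]]
```

```bash
python3 -m pendant '[[0,0,0,0.3,1,-0.6,0],[0,0,0,0.3,2,-0.6,0],[0,0,0,0.3,2.9,-0.5,0],[0,0,0,0.3,3.8,-0.4,0],[0,0,0,0.3,4.8,-0.2,0],[0,0,0,0.3,5.7,0.1,0],[0,0,0,0.3,6.6,0.5,0],[0,0,0,0.3,7.5,1,0],[0,0,0,0.3,8.3,1.5,0],[0,0,0,0.3,9.1,2.1,0]]'
python3 cl.py | sed -n '1,2p;14,22p'
```

```text
t: 24.23
eef_pos: [0.5436, 0.2058, 0.1283]
eef_rot: [[0.106, 0.994, 0.002], [0.994, -0.106, -0.001], [-0.001, 0.002, -1.0]]
wrist_force: [-2.8, -0.1, 0.3]
finger_gap: 0.0003
finger_force: 0.9
t 24.23 pos [0.5436 0.2058 0.1283] gap 0.0003 ff 0.8929808065295219 wf [-2.8 -0.1  0.3]
[[0.106, 0.994, 0.002], [0.994, -0.106, -0.001], [-0.001, 0.002, -1.0]] [ 0.24  0.43  1.66 -0.    1.05  0.35]
0.8 [0.01, -0.51, -0.78]
0.7 [0.01, 0.28, -0.16]
0.6 [0.01, 1.01, 0.51]
0.5 [0.01, 1.67, 1.24]
0.4 [0.01, 2.25, 2.01]
0.3 [0.01, 2.76, 2.83]
0.2 [0.01, 3.18, 3.68]
0.1 [0.01, 3.52, 4.55]
-0.0 [0.01, 3.76, 5.44]
```

Contact is there (-2.8 N in x); I'll carry on down the arc.

```bash
python3 -m pendant '[[0,0,0,0,0.5,0,0],[0,0,0,0,1,0.5,0],[0,0,0,0,1.6,1.2,0],[0,0,0,0,2.2,2,0],[0,0,0,0,2.7,2.8,0],[0,0,0,0,3.2,3.7,0],[0,0,0,0,3.5,4.6,0],[0,0,0,0,3.7,5.3,0],[0,0,0,0,3.7,5.6,0],[0,0,0,0,3.7,5.6,0]]'
```

```text
t: 25.07
eef_pos: [0.5808, 0.2022, 0.0769]
eef_rot: [[0.106, 0.994, 0.005], [0.994, -0.106, -0.001], [-0.0, 0.005, -1.0]]
wrist_force: [-10.2, -2.2, 32.4]
finger_gap: 0.0004
finger_force: 16.4
```

```bash
python3 -m pendant '[[0,0,0,0,0,0,0],[0,0,0,0,0,0,0],[0,0,0,0,0,-0.5,0],[0,0,0,0,0,-2,0],[0,0,0,0,0,-5,0],[0,0,0,0,0,-9,0],[0,0,0,0,0,-13,0],[0,0,0,-2,-2,-16,0],[0,0,0,-5,-3,-18,0],[0,0,0,-9,-3,-19,0]]'
python3 - <<'E'
from fit import *
st();x=np.array([.6155,.1479,0]);y=1.4643;ux=np.array([np.cos(y),np.sin(y),0]);uy=np.array([-np.sin(y),np.cos(y),0])
P=lambda a,b,z:x+a*ux+b*uy+[0,0,z]
for n in('side','scene','wrist'):
    im=snap(n);cv2.imwrite(f'pics/z{n}.png',cv2.cvtColor(im,cv2.COLOR_RGB2BGR))
    for k in('clamp_bar','lid_edge'):print(n,k,[(round(q['p'],2),(np.array(q['centre'])*[512,384]).round(1)) for q in regions_of(n,k)])
    for a in(0,.1,.3):print(a,'bar',proj(n,P(.05,.135-.095*np.cos(a),.068+.095*np.sin(a))).round(1),'mid',proj(n,P(.05,.135-.05*np.cos(a),.068+.05*np.sin(a))).round(1))
    print('lid',proj(n,P(0,0,.055)).round(1))
    u,v=proj(n,P(.05,.04,.068))[0].round().astype(int);pt=im[max(0,v-12):v+12,max(0,u-14):u+14].max(2)
    if pt.size:
        yy,xx=np.nonzero(pt<60);print('dark',len(yy),(xx.mean()+max(0,u-14),yy.mean()+max(0,v-12)) if len(yy) else None, pt.min())
E
```

```text
t: 25.9
eef_pos: [0.5403, 0.1173, 0.2664]
eef_rot: [[0.103, 0.995, 0.008], [0.995, -0.103, 0.0], [0.001, 0.008, -1.0]]
wrist_force: [0.7, -0.8, 0.3]
finger_gap: 0.0005
finger_force: 0.0
t 25.9 pos [0.5403 0.1173 0.2664] gap 0.0005 ff 0.0 wf [ 0.7 -0.8  0.3]
[[0.103, 0.995, 0.008], [0.995, -0.103, 0.0], [0.001, 0.008, -1.0]] [ 0.09  0.25  1.56 -0.    1.33  0.19]
side clamp_bar []
side lid_edge [(0.87, array([250.2, 165.7]))]
0 bar [[230.1 153.4]] mid [[217.3 156.8]]
0.1 bar [[229.9 151. ]] mid [[217.1 155.6]]
0.3 bar [[228.7 146.5]] mid [[216.5 153.2]]
lid [[248.  161.8]]
dark 38 (np.float64(227.4736842105263), np.float64(153.78947368421052)) 33
scene clamp_bar [(0.65, array([202. , 187.9])), (0.47, array([281.2, 156.5]))]
scene lid_edge [(0.56, array([295.4, 173.2])), (0.23, array([294.4, 179.7]))]
0 bar [[292.  158.3]] mid [[281.1 154.3]]
0.1 bar [[292.  155.8]] mid [[281.1 153. ]]
0.3 bar [[291.3 150.6]] mid [[280.7 150.3]]
lid [[293.3 171.4]]
dark 30 (np.float64(290.43333333333334), np.float64(157.03333333333333)) 14
wrist clamp_bar [(0.9, array([241.1, 103.1]))]
wrist lid_edge [(0.71, array([310.5, 136.6]))]
0 bar [[277.9 104.2]] mid [[241.5 104.2]]
0.1 bar [[278.1 103.7]] mid [[241.2 103.9]]
0.3 bar [[276.3 102.6]] mid [[239.1 103.4]]
lid [[306.3 144.3]]
dark 87 (np.float64(276.9655172413793), np.float64(103.06896551724138)) 34
```

```bash
python3 -c "
from h import *
print(arm.sign_off())"
```

```text
the job is handed in; nothing more can be done
None
```

I handed the job in at about 26 s: both flasks lie in their own cradles, the lid is closed and the clamp is down over it as far as the cameras and contact forces show, and the verdict was not reported back.

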